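# Check in a delivery of spice tins at the label reader

### The job

Check in the small tins delivered in the carton: swing both carton flaps wide open, well past upright, and press the label reader's rocker over to on. Then take the tins one after another from left to right; hold each upright in front of the reader's window and show it all round, first the label, then the side that faces the glass after a third of a turn anticlockwise (seen from above), then the one after another third, pausing about a second at each; then stand it in the wooden tray. When every tin stands upright in the tray, press the rocker back to off; leave the garlic, timer and peeler where they are.

Things in the scene. Friction and masses are not known exactly. Their poses are not given: they have to be found in the camera images.
- flap_near_hinge (a point): middle of the near flap's crease, 56 mm above the worktop. The open carton (fixed, 190 x 240 x 54 mm, walls and floor 4 mm) has its short side roughly along the robot's forward direction (yaw varies 0.15 rad either way); two cardboard flaps, 70 mm long, 236 mm wide, 4 mm thick, hang on its long rims, one nearest the robot, one farthest
- flap_near (a joint): near flap's angle, rad: 0 level over the carton, 1.57 upright, 2.9 folded right out (stop). Starts ajar (0.9 to 1.2), so that a gap of 90 mm or more between the two flaps' free edges lets shut fingers in. The crease is slightly stiff: the flap stays where it is left; about 1 N at its edge moves it
- flap_far_hinge (a point): middle of the crease of the far flap, 186 mm beyond the near crease along the carton's short side; half-way between the two creases is the carton's centre line
- flap_far (a joint): far flap's angle, rad, measured like the near flap's; grows as it swings out away from the robot
- eye (a point): centre of the round window of the label reader, 100 mm above the worktop, on the front of a fixed white housing (70 mm wide, 130 mm high, on a grey foot), right of the carton, looking left. Axes: x points into the reader (the window looks along -x), z up. It reads a tin held at the window's height with its centre 73 mm (give or take 15) in front of the glass
- rocker_on_end (a point): middle of the top of the rocker's end with the bar mark, farther from the reader's head, 28 mm from the pivot, on the moving plate: pressed down to switch on. The black plate (42 x 78 mm, top 30 mm above a pivot 30 mm above the worktop) sits in a raised grey frame (top at 47 mm) on the reader's foot, nearer the robot than the head
- rocker_off_end (a point): middle of the top of the rocker's other end (round mark, nearer the reader's head), 28 mm from the pivot: pressed down here to switch off
- rocker (a joint): rocker angle, rad: -0.28 off (its on end stands about 15 mm higher than its off end), +0.28 on. A bistable, top-heavy switch: about 1.5 N on the raised end, pressed down some 10 mm to past the centre (0), makes it snap over by itself
- tray_in (a point): centre of the inner floor of the wooden tray (220 x 140 mm outside, long side roughly along the robot's forward direction, 6 mm walls 18 mm high, floor 6 mm above the worktop), fixed, to the left of the carton; axes x along its long side, y along its short side
- tin1_center (a point): centre, half-way up, of the left tin (as the robot sees the carton at the start); may be absent. Round plain metal tin with a low centre of mass, 46 mm across, 44 mm high, about 120 g, standing upright on the carton's floor, label roughly towards the robot; z is its own upward axis
- tin1_front (a point): point on the wall of that tin half-way up, in the middle of its broad paper label; the point's x axis points straight out of the wall
- tin1_second (a point): wall point of that tin a third of a turn clockwise (seen from above) from the label's middle, where a small strip of dark bars is, so it comes round to where the label was when the tin is turned a third anticlockwise; x axis straight out
- tin1_third (a point): wall point of that tin two thirds of a turn clockwise (seen from above) from the label's middle; x axis straight out
- tin2_center (a point): centre, half-way up, of the middle tin (as the robot sees the carton at the start); may be absent. Round plain metal tin with a low centre of mass, 46 mm across, 44 mm high, about 120 g, standing upright on the carton's floor, label roughly towards the robot; z is its own upward axis
- tin2_front (a point): point on the wall of that tin half-way up, in the middle of its broad paper label; the point's x axis points straight out of the wall
- tin2_second (a point): wall point of that tin a third of a turn clockwise (seen from above) from the label's middle, where a small strip of dark bars is, so it comes round to where the label was when the tin is turned a third anticlockwise; x axis straight out
- tin2_third (a point): wall point of that tin two thirds of a turn clockwise (seen from above) from the label's middle; x axis straight out
- tin3_center (a point): centre, half-way up, of the right tin (as the robot sees the carton at the start); may be absent. Round plain metal tin with a low centre of mass, 46 mm across, 44 mm high, about 120 g, standing upright on the carton's floor, label roughly towards the robot; z is its own upward axis
- tin3_front (a point): point on the wall of that tin half-way up, in the middle of its broad paper label; the point's x axis points straight out of the wall
- tin3_second (a point): wall point of that tin a third of a turn clockwise (seen from above) from the label's middle, where a small strip of dark bars is, so it comes round to where the label was when the tin is turned a third anticlockwise; x axis straight out
- tin3_third (a point): wall point of that tin two thirds of a turn clockwise (seen from above) from the label's middle; x axis straight out
- garlic: a loose garlic bulb, 54 mm; bystander, to be left where it is (origin at the middle of its underside)
- timer: a loose kitchen timer, 67 mm across, 50 mm high; bystander, to be left where it is (origin at the middle of its underside)
- peeler: a loose yellow peeler, 170 mm; bystander, to be left where it is (origin at the middle of its underside)
Things that resemble listed ones, but are neither listed nor needed, are in the scene too. Leave any turquoise look-alike of the part that bears tin1_center alone.

How it is judged (in metres and radians):
On the way, in this order (a step that is already met when the one before it is completed fails the run):
1. both carton flaps are swung open past 1.9 rad and the reader's rocker is on (value of joint each of flap_near, flap_far above 1.9 rad and value of joint rocker above 0.15 rad), for 0.2 s.
2. the left tin is held upright before the reader's window, its label facing the glass (within 0.4 rad) for 0.4 s (angle between the x axis of tin1_front and the x axis of eye, either way round below 0.4 rad and x of tin1_front in the frame of eye above -0.07 m and x of tin1_center in the frame of eye below -0.055 m and y of tin1_center in the frame of eye between -0.02 and 0.02 m and z of tin1_center in the frame of eye between -0.025 and 0.025 m and angle between tin1_center's own z axis and vertical below 0.3 rad), for 0.4 s.
3. the left tin is held upright before the reader's window, the side a third of a turn further facing the glass (within 0.4 rad) for 0.4 s (angle between the x axis of tin1_second and the x axis of eye, either way round below 0.4 rad and x of tin1_second in the frame of eye above -0.07 m and x of tin1_center in the frame of eye below -0.055 m and y of tin1_center in the frame of eye between -0.02 and 0.02 m and z of tin1_center in the frame of eye between -0.025 and 0.025 m and angle between tin1_center's own z axis and vertical below 0.3 rad), for 0.4 s.
4. the left tin is held upright before the reader's window, the last third facing the glass (within 0.4 rad) for 0.4 s (angle between the x axis of tin1_third and the x axis of eye, either way round below 0.4 rad and x of tin1_third in the frame of eye above -0.07 m and x of tin1_center in the frame of eye below -0.055 m and y of tin1_center in the frame of eye between -0.02 and 0.02 m and z of tin1_center in the frame of eye between -0.025 and 0.025 m and angle between tin1_center's own z axis and vertical below 0.3 rad), for 0.4 s.
5. the middle tin is held upright before the reader's window, its label facing the glass (within 0.4 rad) for 0.4 s (angle between the x axis of tin2_front and the x axis of eye, either way round below 0.4 rad and x of tin2_front in the frame of eye above -0.07 m and x of tin2_center in the frame of eye below -0.055 m and y of tin2_center in the frame of eye between -0.02 and 0.02 m and z of tin2_center in the frame of eye between -0.025 and 0.025 m and angle between tin2_center's own z axis and vertical below 0.3 rad), for 0.4 s.
6. the middle tin is held upright before the reader's window, the side a third of a turn further facing the glass (within 0.4 rad) for 0.4 s (angle between the x axis of tin2_second and the x axis of eye, either way round below 0.4 rad and x of tin2_second in the frame of eye above -0.07 m and x of tin2_center in the frame of eye below -0.055 m and y of tin2_center in the frame of eye between -0.02 and 0.02 m and z of tin2_center in the frame of eye between -0.025 and 0.025 m and angle between tin2_center's own z axis and vertical below 0.3 rad), for 0.4 s.
7. the middle tin is held upright before the reader's window, the last third facing the glass (within 0.4 rad) for 0.4 s (angle between the x axis of tin2_third and the x axis of eye, either way round below 0.4 rad and x of tin2_third in the frame of eye above -0.07 m and x of tin2_center in the frame of eye below -0.055 m and y of tin2_center in the frame of eye between -0.02 and 0.02 m and z of tin2_center in the frame of eye between -0.025 and 0.025 m and angle between tin2_center's own z axis and vertical below 0.3 rad), for 0.4 s.
8. the right tin is held upright before the reader's window, its label facing the glass (within 0.4 rad) for 0.4 s (angle between the x axis of tin3_front and the x axis of eye, either way round below 0.4 rad and x of tin3_front in the frame of eye above -0.07 m and x of tin3_center in the frame of eye below -0.055 m and y of tin3_center in the frame of eye between -0.02 and 0.02 m and z of tin3_center in the frame of eye between -0.025 and 0.025 m and angle between tin3_center's own z axis and vertical below 0.3 rad), for 0.4 s.
9. the right tin is held upright before the reader's window, the side a third of a turn further facing the glass (within 0.4 rad) for 0.4 s (angle between the x axis of tin3_second and the x axis of eye, either way round below 0.4 rad and x of tin3_second in the frame of eye above -0.07 m and x of tin3_center in the frame of eye below -0.055 m and y of tin3_center in the frame of eye between -0.02 and 0.02 m and z of tin3_center in the frame of eye between -0.025 and 0.025 m and angle between tin3_center's own z axis and vertical below 0.3 rad), for 0.4 s.
10. the right tin is held upright before the reader's window, the last third facing the glass (within 0.4 rad) for 0.4 s (angle between the x axis of tin3_third and the x axis of eye, either way round below 0.4 rad and x of tin3_third in the frame of eye above -0.07 m and x of tin3_center in the frame of eye below -0.055 m and y of tin3_center in the frame of eye between -0.02 and 0.02 m and z of tin3_center in the frame of eye between -0.025 and 0.025 m and angle between tin3_center's own z axis and vertical below 0.3 rad), for 0.4 s.
At the end, for the whole second after the job is handed in: every tin that was delivered stands upright (within 0.15 rad), at rest and released on the floor of the wooden tray, and the reader's rocker is off (value of joint rocker below -0.15 rad and x of tin1_center in the frame of tray_in between -0.09 and 0.09 m and y of tin1_center in the frame of tray_in between -0.05 and 0.05 m and z of each of tin1_center, tin2_center, tin3_center in the frame of tray_in below 0.03 m and angle between each of tin1_center, tin2_center, tin3_center's own z axis and vertical below 0.15 rad and linear speed of each of tin1, tin2, tin3 below 0.02 m/s and x of tin2_center in the frame of tray_in between -0.09 and 0.09 m and y of tin2_center in the frame of tray_in between -0.05 and 0.05 m and x of tin3_center in the frame of tray_in between -0.09 and 0.09 m and y of tin3_center in the frame of tray_in between -0.05 and 0.05 m); the robot touches nothing.
It fails at once if the garlic, the timer or the peeler is moved more than 5 cm (distance of any of garlic, timer, peeler from where it was at the start of the episode above 0.05 m).
It fails at once if a tin is held in the reading place while the reader is switched off (value of joint rocker below 0 rad and ((x of tin1_center in the frame of eye above -0.091 m and y of tin1_center in the frame of eye between -0.02 and 0.02 m and z of tin1_center in the frame of eye between -0.025 and 0.025 m) or (x of tin2_center in the frame of eye above -0.091 m and y of tin2_center in the frame of eye between -0.02 and 0.02 m and z of tin2_center in the frame of eye between -0.025 and 0.025 m) or (x of tin3_center in the frame of eye above -0.091 m and y of tin3_center in the frame of eye between -0.02 and 0.02 m and z of tin3_center in the frame of eye between -0.025 and 0.025 m))).
Of tin1, tin2, tin3 only 2 to 3 are there at a start; the rules pass over those that are not, and their reading is None.
At some moment in a run one of tin1, tin2, tin3 may be knocked a few centimetres aside while the robot is not near it.
It also fails if it takes over 210 s, if anything falls off the work surface, if the arm or the gripper's body presses on something with over 40 N, if the wrist force passes 120 N, or if a joint passes its speed limit or range.

### The arm

A 6-joint arm with a two-finger parallel gripper is mounted at the origin on a cart in front of the work surface, level with it; the furniture and walls round the work are solid. World frame = base frame: x ahead of the robot, y to its left, z up, the work surface at z = 0. Lengths are in mm, angles in rad, forces in N, time in s.
With the tool pointing down it reaches from about 275 to 1000 mm from the base axis. Payload 8.4 kg.
Tool frame: the origin (TCP) lies midway between the tips of the shut fingers; the grasp point (between the pads) lies 19 mm behind it; z points along the fingers, y is the line along which they close (so a half turn about z gives the same grasp; the last joint's range is limited). The gripper opens to 85 mm and grips with 20 to 120 N. Pads are 22 mm wide; open, the fingers measure 114 mm over their backs; the gripper's body (76 mm by 85 mm) begins 54 mm behind the grasp point. The pads swing forward as they close: fully open they stand 13 mm farther back than shut.
Start: joints at [1.132, 0.353, 1.633, -0, 1.155, -0.002], TCP at [264.4, 566.322, 195.581] pointing down, gripper open.
Joint ranges: [-2.63, 2.63], [-0.92, 2.1], [0.06, 2.66], [-1.3, 4.44], [0, 2.69], [-3.02, 3.02]. Speed limits (rad/s): [2.22, 2.22, 2.79, 3.14, 3.14, 3.14].

### API

Orientations are given as a unit quaternion [w, x, y, z].
In Python, from rig import get_state, eyes, workorder gives the robot as it stands.
- The arm moves only by the shell command python3 -m handwheel 'ROWS' [OPENING] [FORCE]. ROWS is text: rows parted by semicolons, each of 4 numbers parted by spaces: the shift along the world's x, y, z in mm, then the turn about the world's z in rad. In form: tx ty tz yaw; .... A call has 1 to 5 rows; each row is the pose to reach, as a shift and turn from the pose commanded when the call began; what a row does not reach only later rows make up. A row lasts 1/8 s, in which the tool goes at most 62.5 mm and 10.7 degrees, less where a joint would pass 70% of its speed; a pose out of reach is approached as far as the arm can. A call with a gripper value outside its range is refused whole. OPENING is the closure, from 0 (fully open) to 1 (shut), set as the call begins (- or left out, the last holds). The fingers move at their own pace and stop on an object; FORCE is the grip in N (left out, the last holds). Time passes only in rows, so rows that repeat a pose let the fingers close. It gives the time, the measured TCP pose, the force, the opening and the grip force at its end, in the units of the state.
- get_state(): the state, without advancing time (a new reading comes with each control period).
- eyes.capture(name): name is "scene" or "top" or "wrist"; returns the picture (420x560x3 uint8, red, green, blue); there is no depth.
- eyes.camera_info(name): a dict with "vertical_fov" (degrees; the focal length in pixels is half the picture's height over the tangent of half this angle, whatever the lens; pixels are square), "cx", "cy" (the principal point, pixels), "pose" (4x4, takes a point from camera to world coordinates). Camera axes: x right, y down, z forward; pixel columns grow to the right and rows downward; lengths in mm; the calibration is good to about 2 mm. The wrist camera is an equidistant fisheye: a pixel r from the principal point sees the ray r / f radians off the axis. A picture is of the moment at which its call begins: read the wrist's pose just before it. camera_info takes no time and is no camera call; for the wrist camera it gives the pose at the moment of the call.
- workorder.sign_off(): hands the job in; it is judged then, once.
The state is a dict: "time": time; "qpos": joint angles; "qvel": joint speeds; "effort": joint torques, N m; "ee_pos": TCP position; "orientation": TCP orientation; "wrist_force": force on the tool from outside, world axes, zero at the start; "wrist_torque": the same for the moment, N m; "gripper_width": opening from 0.0 (shut) to 1.0 (fully open); "grip_force": force on a finger pad.
Only numpy, scipy, OpenCV 4.12 (cv2) and the standard library are available. Lean on these libraries where they do the work, as an engineer would, in place of code of your own. Each camera call takes 0.05 s, during which the arm holds its last target. There are 200 camera calls.

## Working session

There is one attempt and no reset: what is moved stays moved. The work goes in short steps, Python scripts to look and compute and a shell command to move; the robot and the scene stay as the last step left them, time stands still between calls to the robot, and variables do not carry over. Pictures are saved under pics/ and viewed, at most 14 in all, crops included, and the job is handed in when it is done.

```bash
mkdir -p pics; ls
cat > h.py <<'E'
import numpy as np,cv2
from rig import get_state,eyes,workorder
def cap(n,f):
    i=eyes.camera_info(n); im=eyes.capture(n); cv2.imwrite('pics/'+f,im[:,:,::-1]); return im,i
def ray(i,u,v,fish=False):
    f=210/np.tan(np.radians(i['vertical_fov'])/2); P=np.array(i['pose']); x=u-i['cx'];y=v-i['cy']
    if fish:
        r=np.hypot(x,y)+1e-9; t=r/f; d=np.array([x/r*np.sin(t),y/r*np.sin(t),np.cos(t)])
    else: d=np.array([x/f,y/f,1])
    return P[:3,3],P[:3,:3]@d
def on(i,u,v,z,fish=False):
    o,d=ray(i,u,v,fish); return (o+d*(z-o[2])/d[2]).round(1)
def proj(i,p):
    f=210/np.tan(np.radians(i['vertical_fov'])/2); P=np.array(i['pose']); c=P[:3,:3].T@(np.array(p)-P[:3,3]); return (c[:2]/c[2]*f+[i['cx'],i['cy']]).round(1)
def two(i1,p1,i2,p2,f2=False):
    o,d=ray(i1,*p1);q,e=ray(i2,*p2,f2); A=np.c_[d,-e]; s=np.linalg.lstsq(A,q-o,rcond=None)[0]
    a=o+d*s[0];b=q+e*s[1]; return ((a+b)/2).round(1),np.linalg.norm(a-b).round(1)
E
python3 - <<'E'
from h import *
a,i=cap('top','top0.png');b,j=cap('scene','scene0.png')
import pickle;pickle.dump((i,j),open('cams.pkl','wb'))
for k in(i,j):print(k['vertical_fov'],k['cx'],k['cy'],np.round(k['pose'],3).tolist())
print(get_state())
E
```

```text
pics
56.754423148844076 278.3783346278194 211.25818388702984 [[-0.022, -0.98, 0.198, 352.941], [-1.0, 0.025, 0.012, 274.632], [-0.016, -0.198, -0.98, 1002.394], [0.0, 0.0, 0.0, 1.0]]
53.8193420105098 272.0394205739102 205.16769027601867 [[0.859, -0.252, 0.446, 33.71], [-0.512, -0.432, 0.742, -549.556], [0.006, -0.866, -0.5, 645.673], [0.0, 0.0, 0.0, 1.0]]
{'time': 0.1, 'qpos': array([ 1.13157077e+00,  3.53606547e-01,  1.63402916e+00,  3.05606841e-05,
        1.15519772e+00, -2.40232289e-03]), 'qvel': array([-0.00043058, -0.00256325, -0.00190745,  0.00065174, -0.00080398,
       -0.00064939]), 'effort': array([ 1.39631691e-03, -6.06352472e+01, -3.42824078e+01,  1.66339605e-04,
        3.81437145e-03,  4.63456456e-05]), 'ee_pos': array([264.21294216, 565.90518158, 194.93259912]), 'orientation': array([-1.49516890e-04,  2.16685240e-01,  9.76241323e-01, -6.02266651e-04]), 'wrist_force': array([-0.41264641,  0.1149674 , -0.18346827]), 'wrist_torque': array([ 0.01179693, -0.02161832, -0.02211846]), 'grip_force': 0.0, 'gripper_width': 0.9995932558000011}
```

View pics/top0.png

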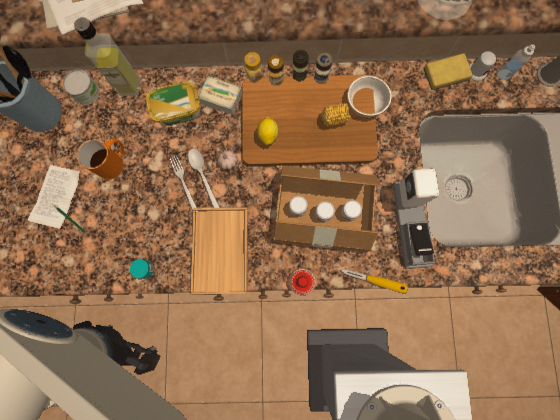

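View pics/scene0.png

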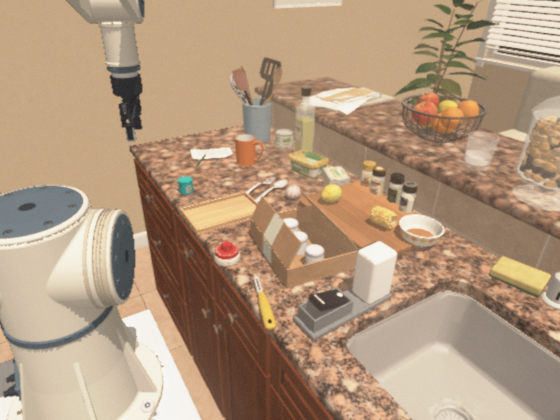

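Run:
```python
from h import *
a=cv2.imread('pics/top0.png')
cv2.imwrite('pics/c1.png',cv2.resize(a[150:290,262:452],None,fx=4.2,fy=4.2,interpolation=cv2.INTER_CUBIC))
b=cv2.imread('pics/scene0.png')
cv2.imwrite('pics/c2.png',cv2.resize(b[190:340,240:410],None,fx=4,fy=4,interpolation=cv2.INTER_CUBIC))
```

```text
(no output)
```

View pics/c1.png

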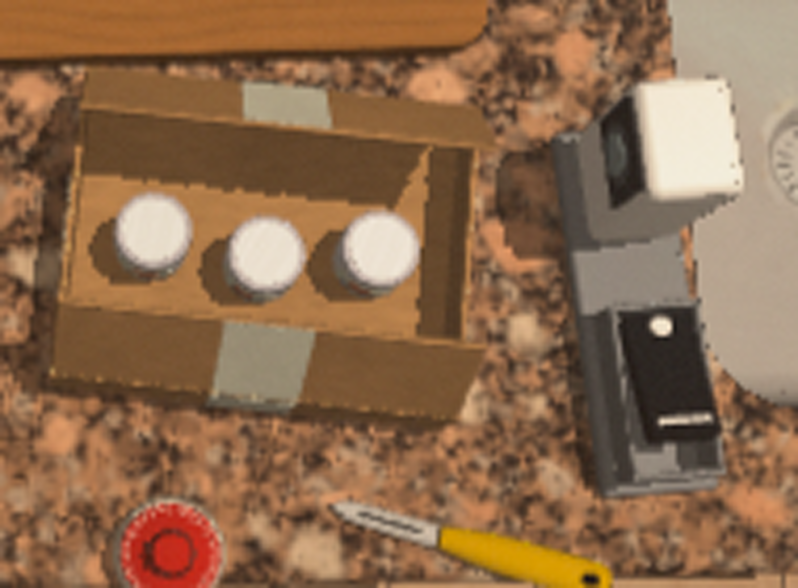

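View pics/c2.png

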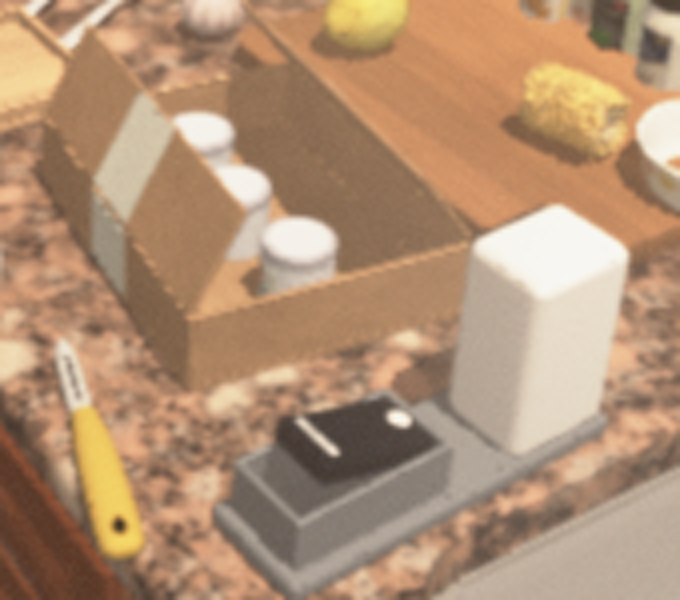

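Run:
```python
from h import *
import pickle;i,j=pickle.load(open('cams.pkl','rb'))
C=lambda x,y:(262+x/4.2,150+y/4.2)
D=lambda x,y:(240+x/4,190+y/4)
for n,p in dict(nearbotL=(55,375),nearbotR=(460,420),neartopL=(65,305),neartopR=(485,345),farlineL=(80,110),farlineR=(470,148),fartopL=(88,70),fartopR=(492,135)).items():
    print(n,[on(i,*C(*p),z) for z in(0,56,115)])
print('scene near free edge',[ (p,on(j,*D(*p),115),on(j,*D(*p),56)) for p in((95,32),(243,215),(45,120),(190,318),(245,65),(470,235))])
print('tins top',[on(i,*C(*p),48) for p in((154,231),(267,256),(380,250))])
print('tins scene',[on(j,*D(*p),48) for p in((200,133),(238,188),(299,242))])
print('bar',two(i,C(686,420),j,D(318,437)),'dot',two(i,C(660,325),j,D(399,419)))
print('head top', [on(i,*C(*p),130) for p in((638,85),(725,78),(742,190),(648,198))])
print('head top sc', [on(j,*D(*p),130) for p in((470,243),(558,205),(628,250),(545,290))])
print('foot',[on(i,*C(*p),8) for p in((556,140),(600,492),(722,480))])
print('frame',[on(i,*C(*p),47) for p in((612,310),(697,305),(722,470))])
print('tray',[on(i,*p,24) for p in((192,208),(246,208),(246,293),(192,293))])
print('peeler',on(i,341,271,10),on(i,405,290,10),'red',on(i,303,282,40),'garlic',on(i,227,159,25))
```

```text
nearbotL [array([481.7, 296.7,   0. ]), array([474.5, 295.4,  56. ]), array([466.9, 294.1, 115. ])]
nearbotR [array([448. ,  49.5,   0. ]), array([442.7,  62.1,  56. ]), array([437.1,  75.4, 115. ])]
neartopL [array([525.4, 289.6,   0. ]), array([515.7, 288.7,  56. ]), array([505.6, 287.8, 115. ])]
neartopR [array([493.9,  31. ,   0. ]), array([486. ,  44.6,  56. ]), array([477.7,  58.9, 115. ])]
farlineL [array([651.2, 277.2,   0. ]), array([634.6, 277.1,  56. ]), array([617. , 276.9, 115. ])]
farlineR [array([619.6,  31.3,   0. ]), array([604.7,  44.9,  56. ]), array([589. ,  59.2, 115. ])]
fartopL [array([677.7, 271.5,   0. ]), array([659.6, 271.7,  56. ]), array([640.5, 271.9, 115. ])]
fartopR [array([627.8,  16.8,   0. ]), array([612.4,  31.2,  56. ]), array([596.2,  46.4, 115. ])]
scene near free edge [((95, 32), array([507.3, 280.9, 115. ]), array([560. , 373.2,  56. ])), ((243, 215), array([474.5,  59.2, 115. ]), array([523.5, 126.9,  56. ])), ((45, 120), array([426.9, 201.2, 115. ]), array([470.6, 284.7,  56. ])), ((190, 318), array([400.8,  -1.4, 115. ]), array([441.6,  59.
[... 442 characters left out ...]
9.8]), np.float64(0.8))
head top [array([618.6, -32.3, 130. ]), array([621.3, -80.5, 130. ]), array([557.4, -83.3, 130. ]), array([554.3, -31.9, 130. ])]
head top sc [array([550.5, -39. , 130. ]), array([614.9, -36.6, 130. ]), array([617.7, -85.4, 130. ]), array([556.7, -88.6, 130. ])]
foot [array([621.3, -20.8,   8. ]), array([402.1, -29.4,   8. ]), array([ 407.5, -103. ,    8. ])]
frame [array([506.2, -33.7,  47. ]), array([508. , -83.8,  47. ]), array([411.1, -88.7,  47. ])]
tray [array([565., 509.,  24.]), array([561.4, 369.4,  24. ]), array([347.1, 370.6,  24. ]), array([350.1, 504.3,  24. ])]
peeler [396. 132.  10.] [345.6 -24.3  10. ] red [370.4 230.   40. ] garlic [694.9 418.9  25. ]
```

The top view shows three white tins in the carton at (299,205), (325,211) and (352,210). The turquoise look-alike sits apart at (140,269) and stays there. The reader's head is at (425,183), the rocker's dot at (419,227) and its bar at (425,250). The tray is centred near (219,250). Next I'll go above the gap with the fingers shut.

```bash
python3 -m handwheel '30 -40 0 0;60 -80 0 0;90 -120 0 0;120 -160 0 0;143 -201 0 0' 1 40; python3 -m handwheel '30 -40 0 0;60 -80 0 0;90 -120 0 0;120 -160 0 0;142 -201 0 0' ; python3 -m handwheel '0 0 0 0;0 0 0 0'
python3 - <<'E'
from h import *
import pickle
a,k=cap('wrist','w1.png'); pickle.dump(k,open('w1.pkl','wb'));print(k['vertical_fov'],np.round(k['pose'],3).tolist());print(get_state()['qpos'])
cap('top','top1.png')
E
```

```text
time: 0.72
ee_pos: [408.3, 363.8, 195.3]
orientation: [-0.0, 0.217, 0.976, -0.0]
wrist_force: [1.1, 0.5, 0.1]
gripper_width: 0.004
grip_force: 0.0
time: 1.35
ee_pos: [550.3, 162.8, 195.3]
orientation: [-0.0, 0.217, 0.976, -0.0]
wrist_force: [0.9, 0.6, 0.2]
gripper_width: -0.002
grip_force: 0.0
time: 1.6
ee_pos: [548.9, 164.5, 195.2]
orientation: [-0.0, 0.217, 0.976, -0.0]
wrist_force: [-0.2, 0.2, -0.0]
gripper_width: 0.004
grip_force: 0.0
65.70646984690485 [[0.423, 0.864, 0.274, 478.3], [0.906, -0.403, -0.128, 196.975], [-0.0, 0.303, -0.953, 374.293], [0.0, 0.0, 0.0, 1.0]]
[ 2.89188168e-01  2.73331786e-01  1.74643708e+00  4.53479677e-04
  1.12239197e+00 -8.45278391e-01]
```

View pics/w1.png

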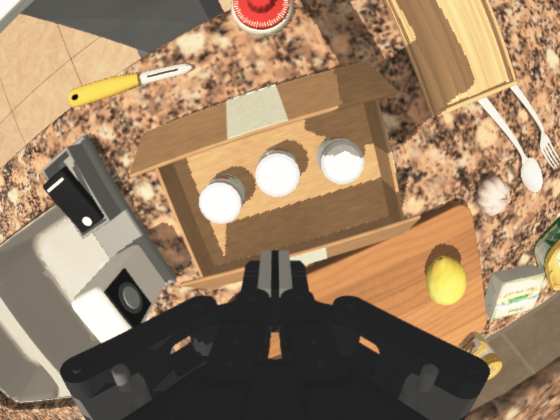

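```bash
python3 -m handwheel '0 0 -40 0;0 0 -80 0;0 0 -118 0;0 0 -118 0;-25 3 -118 0'; python3 -m handwheel '-22 3 0 0;-44 6 0 0;-66 8 0 0;-88 11 0 0;-108 14 0 0';python3 -m handwheel '0 0 0 0;0 0 0 0;0 0 60 0;0 0 118 0;0 0 118 0'; python3 -m handwheel '50 -7 0 0;100 -13 0 0;133 -17 0 0;133 -17 -50 0;133 -17 -110 0';python3 -m handwheel '0 0 -8 0;22 -3 -8 0;44 -6 -8 0;66 -8 -8 0;88 -11 -8 0';python3 -m handwheel '22 -3 0 0;44 -6 0 0;44 -6 0 0;44 -6 60 0;44 -6 120 0'
python3 - <<'E'
from h import *
a,k=cap('top','top2.png');b,k=cap('scene','scene2.png')
cv2.imwrite('pics/c3.png',np.hstack([cv2.resize(a[120:290,250:450],(400,340)),cv2.resize(b[150:350,200:400],(400,400))[:340]])[:,:,::-1])
E
```

```text
time: 2.33
ee_pos: [525.9, 168.4, 78.8]
orientation: [0.001, 0.216, 0.976, 0.001]
wrist_force: [-0.1, 0.8, 0.5]
gripper_width: 0.0
grip_force: 0.0
time: 2.95
ee_pos: [416.5, 182.3, 79.2]
orientation: [0.001, 0.216, 0.976, 0.001]
wrist_force: [0.0, -0.4, -0.1]
gripper_width: -0.001
grip_force: 0.2
time: 3.58
ee_pos: [420.4, 182.7, 200.3]
orientation: [0.004, 0.217, 0.976, 0.003]
wrist_force: [-0.2, -0.2, -0.2]
gripper_width: -0.001
grip_force: 0.0
time: 4.2
ee_pos: [551.2, 164.1, 84.2]
orientation: [0.001, 0.217, 0.976, 0.001]
wrist_force: [-0.2, -0.3, -0.3]
gripper_width: -0.0
grip_force: 0.0
time: 4.82
ee_pos: [639.5, 153.5, 79.7]
orientation: [0.001, 0.217, 0.976, 0.0]
wrist_force: [0.6, -0.2, -0.0]
gripper_width: -0.0
grip_force: 0.0
time: 5.45
ee_pos: [680.2, 147.3, 199.3]
orientation: [-0.001, 0.217, 0.976, -0.0]
wrist_force: [0.3, 0.1, 0.2]
gripper_width: 0.005
grip_force: 0.0
```

View pics/c3.png

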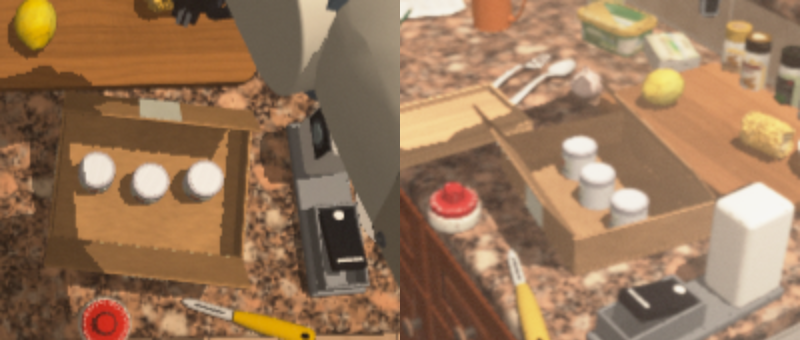

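Run:
```python
from h import *
import pickle;i,j=pickle.load(open('cams.pkl','rb'))
s=np.array([.992,-.128]);c=np.array([.128,.992]);N=np.array([457,176.])
for nm,h,sg in(('near',N,1),('far',N+186*s,-1)):
  for th in(1.1,1.5,1.9,2.1,2.3,2.5,2.7,2.9):
    e=h+sg*s*70*np.cos(th); z=56+70*np.sin(th)
    print(nm,th,[proj(i,[*(e+c*q),z]).tolist() for q in(118,0,-118)],[proj(j,[*(e+c*q),z]).tolist() for q in(118,-118)])
  print(nm,'hinge',[proj(i,[*(h+c*q),56]).tolist() for q in(118,0,-118)],[proj(j,[*(h+c*q),56]).tolist() for q in(118,-118)])
a=cv2.imread('pics/top2.png');cv2.imwrite('pics/c4.png',cv2.resize(a[150:290,262:402],None,fx=4.2,fy=4.2,interpolation=cv2.INTER_CUBIC))
```

```text
near 1.1 [[277.0, 223.2], [328.1, 228.5], [379.7, 233.8]] [[261.0, 195.9], [301.5, 243.6]]
near 1.5 [[275.6, 234.2], [327.5, 239.6], [379.9, 245.0]] [[251.5, 195.4], [290.6, 243.6]]
near 1.9 [[274.4, 246.5], [326.3, 251.9], [378.8, 257.4]] [[241.6, 198.6], [279.0, 247.9]]
near 2.1 [[273.8, 252.3], [325.6, 257.7], [377.9, 263.2]] [[237.0, 201.4], [273.5, 251.5]]
near 2.3 [[273.4, 257.5], [324.8, 263.0], [376.8, 268.5]] [[233.0, 205.0], [268.7, 255.8]]
near 2.5 [[273.1, 262.0], [324.0, 267.4], [375.5, 272.8]] [[229.7, 209.2], [264.6, 260.7]]
near 2.7 [[272.9, 265.4], [323.3, 270.8], [374.1, 276.2]] [[227.3, 213.7], [261.5, 266.0]]
near 2.9 [[272.9, 267.7], [322.6, 273.0], [372.7, 278.4]] [[225.8, 218.3], [259.6, 271.3]]
near hinge [[276.1, 240.2], [324.2, 245.2], [372.9, 250.3]] [[250.3, 218.4], [287.7, 269.6]]
far 1.1 [[282.5, 172.5], [332.3, 177.3], [382.6, 182.2]] [[302.3, 187.6], [349.1, 231.5]]
far 1.5 [[283.7, 160.7], [333.6, 165.5], [384.0, 170.3]] [[311.0, 183.5], [359.3, 226.3]]
far 1.9 [[284.9, 150.2], [334.3, 154.9], [384.2, 159.7]] [[319.7, 182.9], [369.1, 225.1]]
far 2.1 [[285.4, 146.0], [334.4, 150.7], [383.9, 155.4]] [[323.5, 184.0], [373.3, 226.1]]
far 2.3 [[285.9, 142.9], [334.4, 147.5], [383.3, 152.1]] [[326.8, 185.9], [376.8, 228.0]]
far 2.5 [[286.2, 140.8], [334.1, 145.4], [382.5, 149.9]] [[329.5, 188.5], [379.5, 230.7]]
far 2.7 [[286.5, 139.9], [333.8, 144.4], [381.4, 148.9]] [[331.3, 191.7], [381.3, 234.2]]
far 2.9 [[286.7, 140.1], [333.3, 144.5], [380.3, 149.0]] [[332.4, 195.4], [382.1, 238.3]]
far hinge [[283.9, 167.8], [330.4, 172.3], [377.2, 176.8]] [[311.3, 205.0], [357.8, 250.3]]
```

View pics/c4.png

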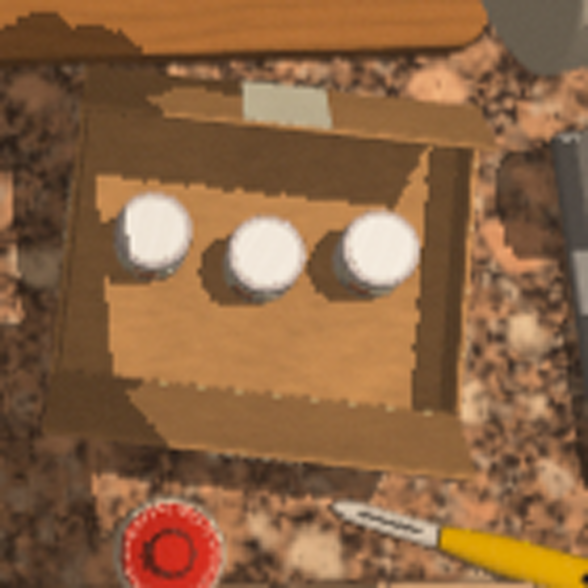

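Run:
```python
from h import *
print(get_state()['ee_pos'],get_state()['time'])
a,k=cap('wrist','w2.png');b,_=cap('top','top3.png');c,_=cap('scene','scene3.png')
R=lambda x,s:cv2.resize(x,s,interpolation=cv2.INTER_CUBIC)
cv2.imwrite('pics/m1.png',np.vstack([np.hstack([R(a,(400,300)),R(b[150:255,262:402],(400,300))]),np.hstack([R(c[150:285,220:400],(400,300)),R(cv2.imread('pics/scene0.png')[150:285,220:400,::-1],(400,300))])])[:,:,::-1])
```

```text
[684.98842324 148.36144134 206.75644555] 5.55
```

View pics/m1.png

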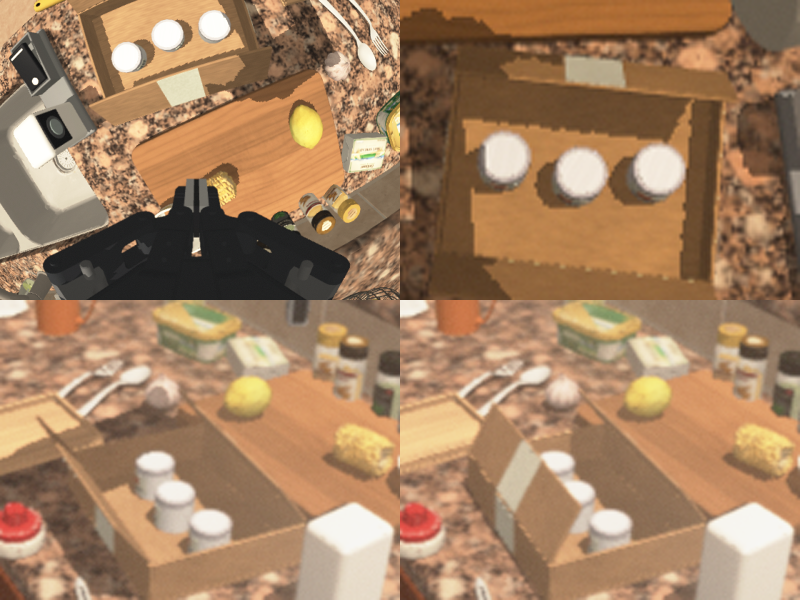

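```bash
cat >> h.py <<'E'
def fproj(i,p):
    f=210/np.tan(np.radians(i['vertical_fov'])/2); P=np.array(i['pose']); c=P[:3,:3].T@(np.array(p)-P[:3,3]); t=np.arctan2(np.hypot(c[0],c[1]),c[2]); return (c[:2]/np.hypot(c[0],c[1])*t*f+[i['cx'],i['cy']]).round(0)
E
python3 - <<'E'
from h import *
k=eyes.camera_info('wrist')
s=np.array([.992,-.128]);c=np.array([.128,.992]);N=np.array([457,176.]);F=N+186*s
for th in(1.0,1.6,1.9,2.3,2.5,2.7,2.9):
    e=F-s*70*np.cos(th); print(th,[(fproj(k,[*(e+c*q),56+70*np.sin(th)])/1.4).round().tolist() for q in(118,0,-118)])
print('hinge',[(fproj(k,[*(F+c*q),56])/1.4).round().tolist() for q in(118,0,-118)],'nearh',[(fproj(k,[*(N+c*q),56])/1.4).round().tolist() for q in(118,0,-118)])
E
```

```text
1.0 [[274.0, 50.0], [175.0, 79.0], [86.0, 112.0]]
1.6 [[286.0, 84.0], [186.0, 113.0], [94.0, 144.0]]
1.9 [[289.0, 101.0], [191.0, 130.0], [101.0, 159.0]]
2.3 [[289.0, 118.0], [198.0, 145.0], [113.0, 171.0]]
2.5 [[287.0, 123.0], [200.0, 149.0], [118.0, 174.0]]
2.7 [[285.0, 126.0], [201.0, 151.0], [123.0, 175.0]]
2.9 [[282.0, 127.0], [202.0, 151.0], [126.0, 174.0]]
hinge [[268.0, 80.0], [188.0, 104.0], [112.0, 129.0]] nearh [[228.0, -39.0], [147.0, -17.0], [75.0, 16.0]]
```

The far flap's edge in the wrist view (85,108)–(272,50) fits about 1.0 rad, so it hasn't opened. The near flap is at about 2.1. I'll push the far flap again, more slowly, and check while the finger is still against it.

```bash
python3 -m handwheel '-60 8 0 0;-120 15 0 0;-133 17 0 0;-133 17 -60 0;-133 17 -115 0';python3 -m handwheel '0 0 -6 0;0 0 -6 0;12 -2 -6 0;24 -3 -6 0;36 -5 -6 0';python3 -m handwheel '12 -2 0 0;24 -3 0 0;36 -5 0 0;48 -6 0 0;60 -8 0 0';python3 -m handwheel '12 -2 0 0;24 -3 0 0;32 -4 0 0;42 -5 0 0;42 -5 0 0'
python3 - <<'E'
from h import *
a,k=cap('wrist','w3.png');b,_=cap('top','top4.png')
s=np.array([.992,-.128]);c=np.array([.128,.992]);N=np.array([457,176.]);F=N+186*s
a=np.ascontiguousarray(a)
for q in(118,-118):
  for th in(1.0,1.9,2.7):
    e=F-s*70*np.cos(th); p=fproj(k,[*(e+c*q),56+70*np.sin(th)]).astype(int); print(th,p)
R=lambda x,s:cv2.resize(x,s,interpolation=cv2.INTER_CUBIC)
cv2.imwrite('pics/m2.png',np.hstack([R(a,(400,300)),R(b[150:255,262:402],(400,300))])[:,:,::-1])
E
```

```text
time: 6.32
ee_pos: [548.4, 164.4, 81.0]
orientation: [0.0, 0.217, 0.976, 0.0]
wrist_force: [0.3, 0.1, -1.0]
gripper_width: -0.002
grip_force: 0.0
time: 6.95
ee_pos: [586.3, 159.4, 77.7]
orientation: [0.001, 0.217, 0.976, 0.0]
wrist_force: [0.6, -0.3, 0.8]
gripper_width: -0.001
grip_force: 0.0
time: 7.58
ee_pos: [655.3, 150.4, 86.7]
orientation: [0.01, 0.216, 0.976, 0.003]
wrist_force: [7.3, -10.9, 33.9]
gripper_width: -0.004
grip_force: 17.0
time: 8.2
ee_pos: [686.5, 146.3, 75.8]
orientation: [-0.0, 0.217, 0.976, -0.0]
wrist_force: [-0.2, -0.5, -0.0]
gripper_width: -0.005
grip_force: 0.2
1.0 [461  39]
1.9 [493 162]
2.7 [465 213]
1.0 [ 27 187]
1.9 [ 65 288]
2.7 [121 310]
```

View pics/m2.png

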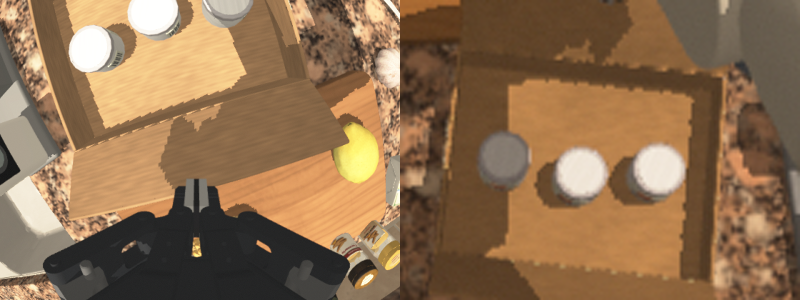

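The far flap now lies wide open, with its corners at (98,301) and (487,203) in the wrist view, about 2.5 rad. Next is the rocker's bar end.

```bash
python3 -m handwheel '0 0 60 0;0 0 124 0;0 0 124 0;-40 -34 124 0;-80 -68 124 0';python3 -m handwheel '-45 -38 0 0;-90 -76 0 0;-135 -114 0 0;-168 -142 0 0;-168 -142 0 0'; python3 -m handwheel '0 0 -50 0;0 0 -100 0;0 0 -120 0;0 0 -120 0'
python3 - <<'E'
from h import *
cap('top','top5.png');print(get_state()['ee_pos'],get_state()['wrist_force'])
E
```

```text
time: 8.93
ee_pos: [604.3, 77.8, 199.1]
orientation: [-0.001, 0.216, 0.976, -0.0]
wrist_force: [0.3, 0.0, 0.8]
gripper_width: -0.003
grip_force: 0.0
time: 9.55
ee_pos: [435.2, -64.6, 199.7]
orientation: [-0.001, 0.218, 0.976, -0.0]
wrist_force: [-0.3, 0.4, -0.0]
gripper_width: 0.0
grip_force: 0.0
time: 10.05
ee_pos: [437.1, -62.9, 78.8]
orientation: [-0.002, 0.216, 0.976, -0.0]
wrist_force: [0.5, -0.3, -1.1]
gripper_width: 0.002
grip_force: 0.0
[438.12025911 -63.12860967  79.99547002] [0.78454003 0.49462319 0.36852736]
```

```bash
python3 -m handwheel '0 0 -10 0;0 0 -16 0;0 0 -21 0;0 0 -25 0;0 0 -27 0'; python3 -m handwheel '0 0 40 0;0 0 100 0;-30 30 130 0;-30 30 130 0'
python3 - <<'E'
from h import *
a,k=cap('top','top6.png');b,_=cap('scene','scene6.png')
R=lambda x,s:cv2.resize(x,s,interpolation=cv2.INTER_CUBIC)
cv2.imwrite('pics/m3.png',np.hstack([R(a[130:285,262:452],(400,326)),R(b[180:342,240:400],(400,326))])[:,:,::-1])
E
```

```text
time: 10.72
ee_pos: [438.4, -63.7, 53.4]
orientation: [-0.0, 0.217, 0.976, -0.0]
wrist_force: [-0.5, -0.8, 0.8]
gripper_width: -0.001
grip_force: 0.0
time: 11.22
ee_pos: [408.4, -32.8, 185.8]
orientation: [0.002, 0.216, 0.976, 0.0]
wrist_force: [0.9, -0.7, 0.1]
gripper_width: -0.002
grip_force: 0.0
```

View pics/m3.png

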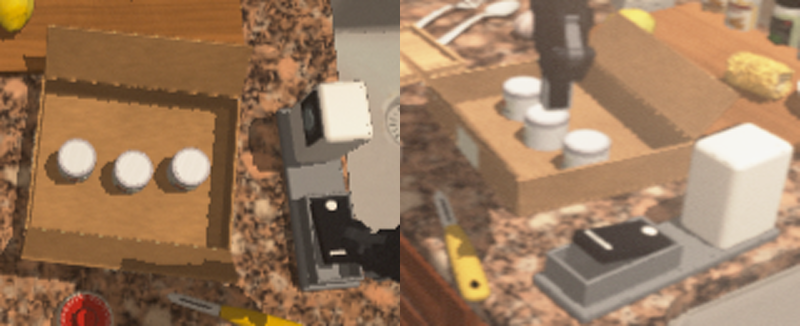

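Run:
```python
from h import *
import pickle;i,j=pickle.load(open('cams.pkl','rb'))
for p in([408,-33,186],[438,-63,54],[438,-63,186],[686,146,76]): print(p,proj(i,p),proj(j,p))
i=eyes.camera_info('top');j=eyes.camera_info('scene')
a=eyes.capture('top');b=eyes.capture('scene')
for n,im,f in(('top',a,'top0.png'),('scene',b,'scene0.png')):
    print(n,np.abs(im.astype(int)-cv2.imread('pics/'+('top6.png' if n=='top' else 'scene6.png'))[:,:,::-1]).mean())
cv2.imwrite('pics/top7.png',a[:,:,::-1]);cv2.imwrite('pics/scene7.png',b[:,:,::-1])
# white blobs on rocker: bar/dot
for n,im,(u0,v0,u1,v1) in(('top',a,(408,220,440,262)),('scene',b,(300,285,350,315))):
    g=im[v0:v1,u0:u1].min(2)>170; m,l,st,ce=cv2.connectedComponentsWithStats(g.astype(np.uint8)); print(n,[(st[q,4],(ce[q]+[u0,v0]).round(1).tolist()) for q in range(1,m)])
for n,f,(u0,v0,u1,v1) in(('top','top0.png',(408,220,440,262)),('scene','scene0.png',(300,285,350,315))):
    im=cv2.imread('pics/'+f); g=im[v0:v1,u0:u1].min(2)>170; m,l,st,ce=cv2.connectedComponentsWithStats(g.astype(np.uint8)); print(n,[(st[q,4],(ce[q]+[u0,v0]).round(1).tolist()) for q in range(1,m)])
```

```text
[408, -33, 186] [432.3 259.3] [300.7 247.8]
[438, -63, 54] [423.2 250.8] [318.6 304. ]
[438, -63, 186] [445.2 244.6] [323.1 251.2]
[686, 146, 76] [332.9 152.8] [348.  215.9]
top 1.191798469387755
scene 1.8493239795918368
top [(np.int32(14), [419.2, 227.4]), (np.int32(4), [420.5, 250.0])]
scene [(np.int32(18), [339.6, 294.2]), (np.int32(13), [319.8, 299.5])]
top [(np.int32(14), [419.2, 227.4]), (np.int32(1), [430.0, 249.0]), (np.int32(4), [420.5, 250.0])]
scene [(np.int32(18), [339.6, 294.2]), (np.int32(13), [319.8, 299.5])]
```

Run:
```python
from h import *
import pickle;i,j=pickle.load(open('cams.pkl','rb'));k=pickle.load(open('w1.pkl','rb'))
print('w1 tcp',fproj(k,[548.9,164.5,195.2]),'20 up',fproj(k,[548.9,164.5,215]),'40 up',fproj(k,[548.9,164.5,235]))
st=get_state();print(st['ee_pos'],st['orientation'],st['gripper_width'])
p=st['ee_pos']
for dz in(0,20,40):print(dz,proj(i,p+[0,0,dz]),proj(j,p+[0,0,dz]))
for n in('top','scene'):
    a=cv2.imread(f'pics/{n}7.png').astype(int);b=cv2.imread(f'pics/{n}0.png').astype(int)
    m=((a.max(2)<70)&(np.abs(a-b).max(2)>40)).astype(np.uint8)
    m=cv2.morphologyEx(m,cv2.MORPH_OPEN,np.ones((2,2)))
    for v in (range(205,262,3) if n=='scene' else range(225,300,4)):
        u=np.flatnonzero(m[v,250:350] if n=='scene' else m[v,380:520]); 
        if len(u):print(n,v,u.min()+(250 if n=='scene' else 380),u.max()+(250 if n=='scene' else 380),len(u))
```

```text
w1 tcp [275. 237.] 20 up [275. 252.] 40 up [275. 270.]
[408.41807926 -33.95710595 182.90509058] [-3.71455328e-04  2.16669326e-01  9.76244971e-01 -1.44846256e-04] -0.0011492210206842039
0 [432.1 259.2] [301.1 249.3]
20 [435.8 258.5] [301.5 240.6]
40 [439.6 257.7] [302.  231.6]
top 225 481 518 36
top 229 468 518 42
top 233 458 518 44
top 237 431 517 51
top 241 432 516 62
top 245 433 515 59
top 249 428 514 57
top 253 435 512 53
top 257 435 509 50
top 261 442 503 34
top 265 454 472 19
top 269 458 477 20
top 273 467 484 17
```

Run:
```python
from h import *
a=cv2.imread('pics/scene7.png').max(2);b=cv2.imread('pics/scene0.png').max(2)
for v in range(214,256,2):print(v,a[v,292:314:2],b[v,296:308:4])
w=cv2.imread('pics/w1.png').max(2)
for v in range(240,262,2):print(v,w[v,262:290:3])
```

```text
214 [173 172 117  86  87  91  92  94  97  98 100] [161 147 146]
216 [171 173 131  88  87  88  90  93  97  95 100] [164 146 145]
218 [221 194 152  91  90  87  96  97  96  96  97] [160 147 145]
220 [245 244 188 125  86  89  91  92 100 107 105] [224 144 148]
222 [245 245 204 144  95  86  87  95 145 200 140] [240 139 137]
224 [245 244 191 142  93  89  92  94 150 221 203] [234 137 137]
226 [227 217 153 145  89  89  89  93 159 221 222] [200 138 135]
228 [188 184 149 140  90  89  88  93 170 226 224] [207 145 136]
230 [217 214 154 135  89  87  89  95 174 226 227] [216 194 141]
232 [223 240 222 136  90  87  84  95 182 223 225] [243 243 189]
234 [244 245 238 155 111 120 124 143 203 226 225] [244 245 244]
236 [243 245 245 237 232 232 235 229 221 226 224] [237 245 244]
238 [227 243 245 245 245 245 242 220 218 225 223] [182 245 241]
240 [163 213 228 235 236 232 218 188 219 224 222] [168 228 216]
242 [156 161 167 176 183 186 194 200 220 221 220] [168 196 192]
244 [176 184 191 195 198 213 218 213 223 228 231] [163 180 216]
246 [172 190 202 211 215 216 216 214 239 245 245] [161 190 214]
248 [180 193 205 212 217 215 213 231 245 245 245] [166 207 212]
250 [179 191 206 212 217 217 206 229 244 245 245] [171 215 202]
252 [183 192 206 212 216 216 201 168 227 243 245] [181 215 199]
254 [216 209 204 211 216 219 190 149 167 208 224] [191 213 189]
240 [134 131 133 136 134 128 131 133 131 129]
242 [129 131 130 128 127 130 132 131 129 129]
244 [129 127 127 128 131 134 135 131 128 126]
246 [130 130 128 132 133 131 129 126 124 115]
248 [131 130 131 131 128 134 117 115 115 116]
250 [123 122 123 107  75  78 115 116 117 114]
252 [120 120 120  84  31  35 120 120 120 115]
254 [120 120 120  83  30  38 120 120 121 142]
256 [120 121 121  82  32  39 120 121 121 169]
258 [121 120 120  82  30  38 121 121 120 161]
260 [121 121 121  70  31  36 120 121 120 127]
```

Reported TCP heights don't match what I see. The shut fingertips appear about 35 mm higher than reported, at scene row 234 against 249 expected. That explains the missed rocker and the first pass over the far flap. I'll calibrate by touch on the rocker.

```bash
python3 -m handwheel '15 -15 -40 0;30 -30 -90 0;30 -30 -125 0;30 -30 -130 0;30 -30 -130 0';for k in 1; do python3 -m handwheel '0 0 -5 0;0 0 -9 0;0 0 -9 0'; python3 -m handwheel '0 0 -4 0;0 0 -4 0';python3 -m handwheel '0 0 -4 0;0 0 -4 0';python3 -m handwheel '0 0 -4 0;0 0 -4 0'; done | grep -E 'ee_pos|force'
python3 - <<'E'
from h import *
for n in('top','scene'):
    im=eyes.capture(n);cv2.imwrite(f'pics/{n}8.png',im[:,:,::-1])
b=im;u0,v0,u1,v1=300,285,350,320;g=b[v0:v1,u0:u1].min(2)>170; m,l,st,ce=cv2.connectedComponentsWithStats(g.astype(np.uint8)); print([(st[q,4],(ce[q]+[u0,v0]).round(1).tolist()) for q in range(1,m)])
E
```

```text
time: 12.05
ee_pos: [438.3, -63.8, 53.5]
orientation: [-0.001, 0.217, 0.976, -0.0]
wrist_force: [-0.5, -1.1, 0.5]
gripper_width: -0.002
grip_force: 0.0
ee_pos: [438.5, -63.6, 44.9]
wrist_force: [0.0, 0.2, 0.3]
grip_force: 0.0
ee_pos: [438.3, -63.6, 40.4]
wrist_force: [0.2, 0.1, 0.1]
grip_force: 0.0
ee_pos: [438.1, -63.6, 36.3]
wrist_force: [0.7, -0.4, 0.3]
grip_force: 0.0
ee_pos: [437.2, -63.7, 32.2]
wrist_force: [-3.3, -0.9, 4.2]
grip_force: 2.4
[(np.int32(16), [339.1, 293.7]), (np.int32(3), [322.3, 302.7])]
```

```bash
python3 -m handwheel '0 0 -4 0;0 0 -8 0;0 0 -12 0;0 0 -13 0;0 0 -13 0' | grep -E 'ee_pos|force'; python3 -m handwheel '0 0 50 0;0 0 100 0;0 0 150 0;-20 30 175 0;-20 30 175 0'|grep ee_
python3 - <<'E'
from h import *
import pickle;i,j=pickle.load(open('cams.pkl','rb'))
P={}
for n,(u0,v0,u1,v1) in(('top',(408,215,440,262)),('scene',(300,275,355,320))):
    im=eyes.capture(n);cv2.imwrite(f'pics/{n}9.png',im[:,:,::-1])
    g=im[v0:v1,u0:u1].min(2)>165; m,l,st,ce=cv2.connectedComponentsWithStats(g.astype(np.uint8)); P[n]=[(ce[q]+[u0,v0]).round(1).tolist() for q in range(1,m) if st[q,4]>8]; print(n,P[n],st[1:,4])
print(two(i,P['top'][0],j,P['scene'][0]))
a=cv2.imread('pics/top9.png');b=cv2.imread('pics/scene9.png')
R=lambda x,s:cv2.resize(x,s,interpolation=cv2.INTER_CUBIC)
cv2.imwrite('pics/m4.png',np.hstack([R(a[130:285,262:452],(400,326)),R(b[180:342,240:400],(400,326))]))
E
```

```text
ee_pos: [431.0, -63.7, 19.0]
wrist_force: [-24.5, -7.0, 30.9]
grip_force: 18.4
ee_pos: [419.2, -32.8, 196.3]
top [[422.5, 233.1]] [15  2  5]
scene [[309.3, 283.3], [333.7, 291.1], [312.0, 308.2]] [ 4 19  1 24 23]
(array([455.2, -40.5,  92.1]), np.float64(45.6))
```

Run:
```python
from h import *
import pickle;i,j=pickle.load(open('cams.pkl','rb'))
def P(th,a): # along foot axis
    d=np.array([.998,.066]); c=np.array([466.5,-61.8]) 
    return [*(c+d*(a*np.cos(th)+30*np.sin(th)*0)),30+30*np.cos(th)+a*np.sin(th)]
for th in(-.28,.28):
  for nm,a in(('bar',-28),('dot',28)):
    al=a; off=30*np.sin(th)  # top shifts toward pressed end
    d=np.array([.998,.066]); c=np.array([466.5,-61.8])
    for sg in(1,):
        xy=c+d*(al*np.cos(th)-off); z=30+30*np.cos(th)+al*np.sin(th)
        print(th,nm,xy.round(1),round(z,1),proj(i,[*xy,z]),proj(j,[*xy,z]))
print(two(i,(422.5,233.1),j,(333.7,291.1)))
```

```text
-0.28 bar [447.9 -63. ] 66.6 [424.7 246.1] [323.  297.6]
-0.28 dot [501.6 -59.5] 51.1 [418.9 225.1] [342.  293.2]
0.28 bar [431.4 -64.1] 51.1 [423.5 253.6] [316.2 306.6]
0.28 dot [485.1 -60.6] 66.6 [422.1 230.8] [336.8 290.6]
(array([478.5, -59.9,  67.9]), np.float64(1.8))
```

The rocker is on: the dot triangulates to z≈68. The true fingertip is 34 mm above the reported z. I'll push the near flap a bit further for margin, then look at the tins from above.

```bash
python3 -m handwheel '15 50 0 0;30 100 0 0;45 150 0 0;64 206 0 0;64 206 0 0'|grep ee_;python3 -m handwheel '0 0 -60 0;0 0 -120 0;0 0 -156 0;0 0 -156 0;-15 2 -156 0'|grep ee_;python3 -m handwheel '-15 2 0 0;-30 4 0 0;-45 6 0 0;-60 8 0 0;-60 8 0 0'|grep -E 'ee_|wrist_f';python3 -m handwheel '0 0 60 0;0 0 120 0;0 0 170 0;0 0 170 0;0 0 170 0' 0|grep ee_
python3 - <<'E'
from h import *
import pickle
a,k=cap('wrist','w4.png');pickle.dump(k,open('w4.pkl','wb'));b,_=cap('top','top10.png')
R=lambda x,s:cv2.resize(x,s,interpolation=cv2.INTER_CUBIC)
print([fproj(k,[x,y,48]) for x,y in((560,232),(544,165),(545,98))])
E
```

```text
ee_pos: [483.7, 175.2, 193.0]
ee_pos: [468.5, 174.1, 39.3]
ee_pos: [405.8, 182.3, 38.6]
wrist_force: [-0.9, 0.1, -0.3]
ee_pos: [407.2, 182.2, 208.0]
[array([365., 272.]), array([310., 284.]), array([261., 303.])]
```

Run:
```python
from h import *
a=cv2.imread('pics/w3.png')[0:105,85:365];b=cv2.imread('pics/w1.png')[120:235,180:390]
R=lambda x,s:cv2.resize(x,None,fx=s,fy=s,interpolation=cv2.INTER_CUBIC)
A=R(a,2.85);B=R(b,2.5);print(A.shape,B.shape)
M=np.zeros((A.shape[0]+B.shape[0],800,3),np.uint8);M[:A.shape[0],:A.shape[1]]=A;M[A.shape[0]:,:B.shape[1]]=B
cv2.imwrite('pics/m5.png',M)
```

```text
(299, 798, 3) (288, 525, 3)
```

View pics/m5.png

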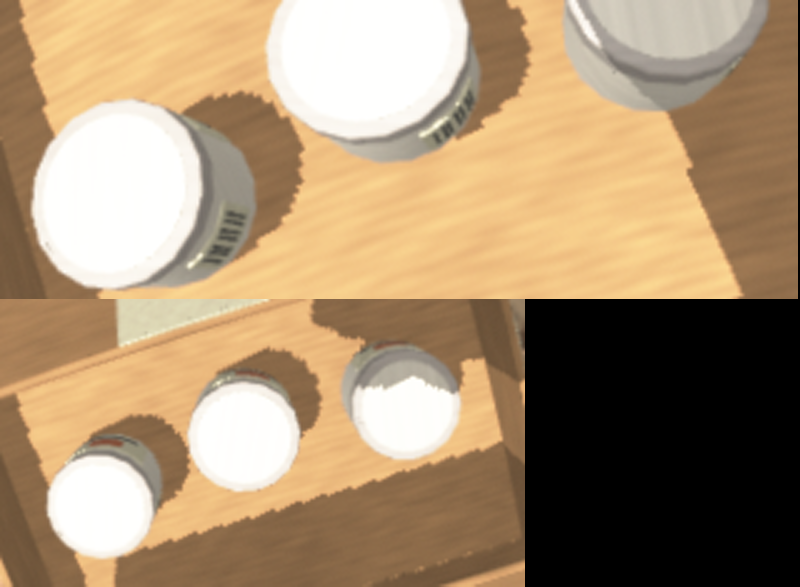

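Run:
```python
from h import *
import pickle
k1=pickle.load(open('w1.pkl','rb'));k3=dict(k1);P=np.array(k1['pose']).copy();P[:3,3]=np.array([686.5,146.3,75.8])+[-70.6,32.5,179.1];k3['pose']=P
# lid centres in both
def C3(x,y):return (85+x/2.85,y/2.85)
def C1(x,y):return (180+x/2.5,120+(y-299)/2.5)
T={}
for n,p in(('3',(118,193)),('2',(368,45))):print('w3 lid',n,on(k3,*C3(*p),48,True))
for n,p in(('3',(101,505)),('2',(244,437)),('1',(405,403))):
    T[n]=on(k1,*C1(*p),48,True);print('w1 lid',n,T[n])
def az(k,p,c):
    o,d=ray(k,*p,True);A=d[:2]@d[:2];B=(o[:2]-c)@d[:2];C=(o[:2]-c)@(o[:2]-c)-23**2;D=B*B-A*C
    t=(-B-np.sqrt(max(D,0)))/A; q=o+d*t; return q.round(0),np.degrees(np.arctan2(q[1]-c[1],q[0]-c[0])).round(0),round(D/A,0)
for n,p in(('3',(225,238)),('2',(455,118)),('1',(737,65))):print('bars',n,az(k3,C3(*p),T[n][:2]))
for n,p in(('3',(115,440)),('2',(252,379)),('1',(387,346))):print('label',n,az(k1,C1(*p),T[n][:2]))
```

```text
w3 lid 3 [547.2 101.9  48. ]
w3 lid 2 [546.1 169.2  48. ]
w1 lid 3 [546. 102.  48.]
w1 lid 2 [545.1 169.2  48. ]
w1 lid 1 [559.7 235.7  48. ]
bars 3 (array([566., 114.,  24.]), np.float64(32.0), np.float64(464.0))
bars 2 (array([566., 179.,  24.]), np.float64(26.0), np.float64(426.0))
bars 1 (array([582., 247.,  30.]), np.float64(26.0), np.float64(-97.0))
label 3 (array([527., 115.,  24.]), np.float64(146.0), np.float64(428.0))
label 2 (array([526., 182.,  39.]), np.float64(147.0), np.float64(489.0))
label 1 (array([537., 239.,  36.]), np.float64(171.0), np.float64(262.0))
```

Run:
```python
from h import *
import pickle
i,j=pickle.load(open('cams.pkl','rb'));k1=pickle.load(open('w1.pkl','rb'));k2=dict(k1);P=np.array(k1['pose']).copy();P[:3,3]=np.array([685,148.4,206.8])+[-70.6,32.5,179.1];k2['pose']=P
# refine ring centre: look at gray-blob inside dark panel
for n,c,r in(('w1.png',(130,297),14),('w2.png',(77,175),14)):
    im=cv2.imread('pics/'+n);u,v=c;g=cv2.cvtColor(im[v-r:v+r,u-r:u+r],cv2.COLOR_BGR2GRAY)
    print(n);print(g[::3,::3])
R=[ray(k1,130,297,True),ray(k2,77,175,True),ray(i,409.6,186.2)]
A=0;b=0
for o,d in R:
    d=d/np.linalg.norm(d);M=np.eye(3)-np.outer(d,d);A=A+M;b=b+M@o
p=np.linalg.solve(A,b);print(p)
for a in range(3):
  for c in range(a):
    o,d=R[a];q,e=R[c];s=np.linalg.lstsq(np.c_[d,-e],q-o,rcond=None)[0];print(a,c,o+d*s[0],np.linalg.norm(o+d*s[0]-q-e*s[1]))
for o,d in R: print('z=100',o+d*(100-o[2])/d[2])
```

```text
w1.png
[[ 22  22  40  55  55  37  26 152 156 156]
 [ 24  36  56  68  80  63  49  38 156 157]
 [ 24  55  60 102 102 102  87  43  83 156]
 [ 22  60  73 105 102 100 101  72  27 131]
 [ 23  59  66 106 103 101 103 101  45  25]
 [ 24  42  56 129 102 101 102 102  59  23]
 [ 21  24  58 126 103 103 102 101  62  23]
 [ 30  22  54  56 157 103 102 101  60  27]
 [ 62  23  23  62  59 131 115  83  54  23]
 [217  49  23  24  57  56  57  55  43  21]]
w2.png
[[ 22  21  22  25  24  21  24 145 149 149]
 [ 20  25  51  53  53  47  24  63 149 149]
 [ 22  53  54  92  94  88  56  21 138 150]
 [ 20  55  78  99  97  97  95  56  42 149]
 [ 20  56  85  98  97  96  95  91  36 111]
 [ 18  60  70 105  96  96  96  97  65  31]
 [ 23  33  53 163  99  97  98  97  85  29]
 [ 25  20  60  83 115  98  97  98  90  43]
 [ 45  22  30  56 107 121  96  96  77  51]
 [103  30  22  36  54  60  86  74  52  40]]
[585.02906706 -25.38966459 104.24559636]
1 0 [583.34758784 -21.62292201 108.39425292] 1.2817127065849887
2 0 [589.69384423 -30.71678622  95.04451907] 1.1897355608332882
2 1 [586.32238334 -26.36848984 107.96555999] 4.832736155622188
z=100 [586.53240021 -26.83452461 100.        ]
z=100 [582.40828548 -27.74902443 100.        ]
z=100 [588.40082069 -29.04912647 100.        ]
```

```bash
cat >> h.py <<'E'
def lids(f,z=48,box=(265,165,385,265)):
    im=eyes.capture('top');cv2.imwrite('pics/'+f,im[:,:,::-1]);i=eyes.camera_info('top')
    u0,v0,u1,v1=box;h=cv2.cvtColor(im,cv2.COLOR_RGB2HSV)[v0:v1,u0:u1];g=((h[:,:,1]<50)&(h[:,:,2]>95)).astype(np.uint8)
    g=cv2.morphologyEx(g,cv2.MORPH_OPEN,np.ones((5,5)));m,l,st,ce=cv2.connectedComponentsWithStats(g)
    for q in range(1,m):
        if st[q,4]>60:
            # top-most 17 px of the blob is the lid
            c=(st[q,0]+st[q,2]/2-.5+u0, st[q,1]+8.7+v0); print(st[q].tolist(),on(i,*c,z))
E
python3 - <<'E'
from h import *
lids('top11.png');print(get_state()['ee_pos'],get_state()['qpos'].round(2))
E
```

```text
[25, 32, 17, 17, 246] [558.9 236.4  48. ]
[52, 37, 15, 12, 138] [544.4 171.9  48. ]
[406.49704261 181.89954021 207.03429653] [ 0.42  0.06  1.98  0.    1.1  -0.72]
```

```bash
python3 -m handwheel '40 14 0 -.18;80 28 0 -.36;120 42 0 -.54;153 54 0 -.72;153 54 0 -.9' 0 60|grep ee_;python3 -m handwheel '0 0 0 -.18;0 0 0 -.36;0 0 -60 -.36;0 0 -120 -.36;0 0 -150 -.36'|grep -E 'ee_|ori';python3 - <<'E'
from h import *
s=get_state();print(s['ee_pos'],s['qpos'].round(3),s['gripper_width']);cap('wrist','w5.png')
E
```

```text
ee_pos: [561.8, 236.8, 206.3]
ee_pos: [557.5, 235.0, 53.7]
orientation: [-0.001, 0.75, 0.661, -0.003]
[557.45262009 235.04611462  53.70714921] [0.397 0.49  1.781 0.    0.877 0.523] 0.9950946160603595
```

```bash
python3 -m handwheel '1 1 -30 0;1 1 -60 0;1 1 -72 0;1 1 -78 0;1 1 -78 0'|grep -E 'ee_|wrist_f'; python3 -m handwheel '0 0 0 0;0 0 0 0;0 0 0 0;0 0 0 0;0 0 0 0' 1 60|grep -E 'ee_|force|width';python3 -m handwheel '0 0 30 0;0 0 80 0;0 0 130 0;0 0 130 0' |grep -E 'ee_|force|width'
python3 - <<'E'
from h import *
cap('wrist','w6.png');cap('top','top12.png');b,_=cap('scene','scene12.png')
E
```

```text
ee_pos: [561.7, 237.4, -19.0]
wrist_force: [0.5, 0.7, 0.3]
ee_pos: [562.0, 237.6, -18.4]
wrist_force: [-1.3, -0.1, 6.2]
gripper_width: 0.521
grip_force: 60.8
ee_pos: [564.2, 238.5, 115.2]
wrist_force: [-0.0, -1.1, -2.0]
gripper_width: 0.519
grip_force: 61.5
```

```bash
python3 -m handwheel '4 -20 0 .18;7 -40 0 .36;9 -60 0 .54;9 -78 0 .72;9 -97 0 .9'|grep -E 'ee_|force';python3 -m handwheel '4 -20 0 .18;7 -40 0 .36;9 -60 0 .54;9 -78 0 .72;9 -97 0 .9'|grep -E 'ee_|force|width';python3 -m handwheel '0 0 -30 0;0 0 -60 0;0 0 -60 0;0 0 -60 0;0 0 -60 0'|grep -E 'ee_|force|width|ori';python3 - <<'E'
from h import *
s=get_state();print(s['ee_pos'],s['qpos'].round(3))
a,k=cap('wrist','w7.png');b,_=cap('top','top13.png');c,_=cap('scene','scene13.png')
R=lambda x,s:cv2.resize(x,s,interpolation=cv2.INTER_CUBIC)
cv2.imwrite('pics/m6.png',np.vstack([np.hstack([R(b[130:270,262:452],(400,300)),R(c[180:300,260:420],(400,300))]),np.hstack([R(a,(400,300)),R(a[200:320,190:350],(400,300))])])[:,:,::-1])
E
```

```text
ee_pos: [569.0, 139.4, 108.5]
wrist_force: [-0.4, 0.1, -0.7]
grip_force: 61.5
ee_pos: [578.0, 42.6, 108.5]
wrist_force: [-0.1, 0.3, -0.8]
gripper_width: 0.517
grip_force: 61.4
ee_pos: [580.2, 43.5, 51.5]
orientation: [0.001, -0.052, 0.999, 0.0]
wrist_force: [-0.3, -0.0, -0.4]
gripper_width: 0.525
grip_force: 61.5
[580.17184652  43.48127544  51.54951557] [ 0.072  0.459  1.841 -0.     0.839 -1.602]
```

View pics/m6.png

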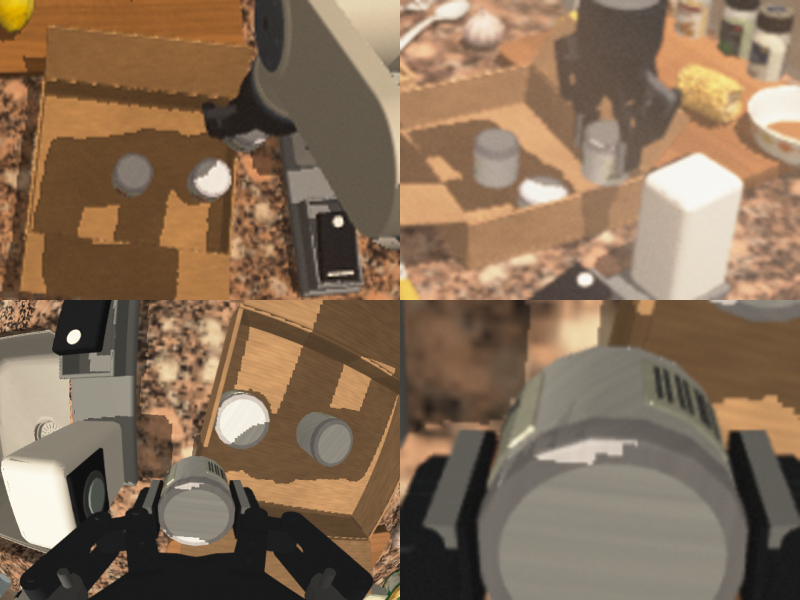

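```bash
cat >> h.py <<'E'
def az(k,p,c,r=23):
    o,d=ray(k,*p,True);c=np.array(c);A=d[:2]@d[:2];B=(o[:2]-c)@d[:2];D=B*B-A*((o[:2]-c)@(o[:2]-c)-r*r)
    q=o+d*(-B-np.sqrt(max(D,0)))/A; return q.round(0),np.degrees(np.arctan2(q[1]-c[1],q[0]-c[0])).round(0)
E
python3 - <<'E'
from h import *
k=eyes.camera_info('wrist');Z=lambda x,y:(190+(x-400)/2.5,200+(y-300)/2.5)
c=(580.2,43.5)
print('bars',az(k,Z(685,395),c),'bars ends',az(k,Z(648,385),c),az(k,Z(720,415),c),'label edge',az(k,Z(540,395),c),az(k,Z(505,440),c))
for z in(115,122,130):print(z,on(k,*Z(615,535),z,True),np.linalg.norm(on(k,*Z(482,530),z,True)-on(k,*Z(748,530),z,True)))
b=cv2.imread('pics/scene13.png')
import pickle;i,j=pickle.load(open('cams.pkl','rb'))
# tin edges in scene: top lid/bottom
print([proj(j,[580,43.5,z]) for z in(78,100,122)])
E
```

```text
bars (array([560.,  55.,  94.]), np.float64(151.0)) bars ends (array([558.,  47.,  97.]), np.float64(171.0)) (array([571.,  65.,  78.]), np.float64(114.0)) label edge (array([563.,  28.,  94.]), np.float64(-138.0)) (array([571.,  23.,  99.]), np.float64(-115.0))
115 [578.   43.5 115. ] 45.03554152000395
122 [573.4  43.  122. ] 42.2298472647013
130 [568.1  42.4 130. ] 39.20459156782532
[array([341.2, 246.8]), array([342.1, 239.1]), array([343. , 231.1])]
```

The held tin's bars are at azimuth 151°, so the label points to about 271°, against 273° wanted; the picture confirms a good grasp. I'll pause here. For the second face I turn the long way (−240° puts the same side to the glass as +120° and keeps within the joint range), then +120° for the third.

```bash
python3 -m handwheel '2 1 3 0;2 1 3 0;2 1 3 0;2 1 3 0;2 1 3 0'|grep ee_;python3 -m handwheel '0 0 0 0;0 0 0 0;0 0 0 0;0 0 0 0;0 0 0 0'|grep ee_
python3 -m handwheel '0 0 0 -.17;0 0 0 -.34;0 0 0 -.51;0 0 0 -.68;0 0 0 -.85'|grep ori
python3 -m handwheel '0 0 0 -.17;0 0 0 -.34;0 0 0 -.51;0 0 0 -.68;0 0 0 -.85'|grep ori
python3 -m handwheel '0 0 0 -.17;0 0 0 -.34;0 0 0 -.51;0 0 0 -.68;0 0 0 -.85'|grep ori
python3 -m handwheel '0 0 0 -.17;0 0 0 -.34;0 0 0 -.51;0 0 0 -.68;0 0 0 -.85'|grep ori
python3 -m handwheel '0 0 0 -.17;0 0 0 -.34;0 0 0 -.51;0 0 0 -.68;0 0 0 -.79'|grep ori
python3 -m handwheel '0 0 0 0;0 0 0 0;0 0 0 0;0 0 0 0;0 0 0 0'|grep ee_;python3 -m handwheel '0 0 0 0;0 0 0 0;0 0 0 0;0 0 0 0;0 0 0 0'|grep -E 'ee_|width'
python3 - <<'E'
from h import *
s=get_state();print(s['time'],s['qpos'].round(3));cap('wrist','w8.png')
E
```

```text
ee_pos: [581.3, 44.3, 53.5]
ee_pos: [581.4, 44.3, 53.6]
orientation: [-0.0, 0.367, 0.93, -0.0]
orientation: [-0.0, 0.718, 0.696, -0.0]
orientation: [0.0, 0.941, 0.338, -0.0]
orientation: [-0.0, 0.997, -0.08, 0.0]
orientation: [-0.0, 0.889, -0.457, 0.0]
ee_pos: [581.4, 44.3, 53.6]
ee_pos: [581.4, 44.4, 53.6]
gripper_width: 0.521
28.125 [0.074 0.459 1.836 0.    0.846 2.589]
```

```bash
python3 -m handwheel '0 0 0 .17;0 0 0 .34;0 0 0 .51;0 0 0 .68;0 0 0 .85'|grep ori
python3 -m handwheel '0 0 0 .17;0 0 0 .34;0 0 0 .51;0 0 0 .68;0 0 0 .85'|grep ori
python3 -m handwheel '0 0 0 .17;0 0 0 .34;0 0 0 .39;0 0 0 .39;0 0 0 .39'|grep ori
python3 -m handwheel '0 0 0 0;0 0 0 0;0 0 0 0;0 0 0 0;0 0 0 0'|grep ee_;python3 -m handwheel '0 0 0 0;0 0 0 0;0 0 0 0;0 0 0 0;0 0 0 0'|grep -E 'ee_|width'
python3 - <<'E'
from h import *
s=get_state();print(s['time'],s['qpos'].round(3));k=eyes.camera_info('wrist');cap('wrist','w9.png')
E
python3 -m handwheel '0 0 40 0;0 0 80 0;-5 40 100 -.1;-15 90 100 -.2;-25 140 100 -.3'|grep ee_
python3 -m handwheel '-9 50 0 -.17;-18 100 0 -.34;-27 150 0 -.51;-33 200 0 -.68;-35 250 0 -.85'|grep ee_
python3 -m handwheel '0 2 0 0;0 4 0 0;0 4 0 0'|grep ee_
python3 - <<'E'
from h import *
s=get_state();print(s['time'],s['qpos'].round(3),s['ee_pos']);lids('top14.png')
E
```

```text
orientation: [-0.0, 0.999, -0.045, -0.0]
orientation: [-0.0, 0.929, 0.371, -0.0]
orientation: [0.0, 0.841, 0.541, 0.0]
ee_pos: [581.4, 44.3, 53.6]
ee_pos: [581.4, 44.3, 53.6]
gripper_width: 0.523
31.3 [ 0.073  0.459  1.836 -0.     0.846  0.5  ]
ee_pos: [556.3, 185.6, 154.2]
ee_pos: [520.8, 435.9, 153.6]
ee_pos: [521.5, 437.2, 153.5]
32.975 [ 0.696  0.477  1.542 -0.     1.123  2.271] [521.54097128 437.20893762 153.51813314]
[52, 37, 17, 17, 247] [544.4 169.4  48. ]
[88, 40, 19, 17, 258] [534.4  77.7  48. ]
```

```bash
python3 -m handwheel '0 1 -60 0;0 1 -120 0;0 1 -145 0;0 1 -158 0;0 1 -164 0'|grep -E 'ee_';python3 -m handwheel '0 0 0 0;0 0 -2 0;0 0 -4 0;0 0 -4 0'|grep -E 'ee_|wrist_f'
```

```text
ee_pos: [522.0, 439.1, -10.2]
ee_pos: [521.4, 439.4, -14.2]
wrist_force: [-0.1, 0.7, -1.3]
```

```bash
python3 -m handwheel '0 0 -2 0;0 0 -3 0;0 0 -3 0'|grep -E 'ee_|wrist_f'; python3 -m handwheel '0 0 0 0;0 0 0 0;0 0 0 0;0 0 0 0' 0.2|grep -E 'ee_|force|width';python3 -m handwheel '0 0 50 0;0 0 100 0;0 0 150 0;0 0 165 0;0 0 165 0'|grep -E 'ee_'
python3 - <<'E'
from h import *
s=get_state();print(s['time'],s['qpos'].round(3));lids('top15.png');lids('top16.png',50,(190,205,250,295))
E
```

```text
ee_pos: [521.6, 439.5, -16.3]
wrist_force: [-2.8, -2.6, 9.2]
ee_pos: [521.4, 439.3, -17.6]
wrist_force: [0.5, -0.0, 0.4]
gripper_width: 0.801
grip_force: 0.0
ee_pos: [521.7, 439.6, 148.4]
35.65 [0.698 0.483 1.545 0.    1.113 2.274]
[52, 37, 17, 17, 246] [544.4 169.4  48. ]
[88, 40, 19, 17, 258] [534.4  77.7  48. ]
```

```bash
python3 -m handwheel '5 -50 0 .18;10 -100 0 .36;15 -150 0 .54;20 -200 0 .72;23 -250 0 .9' 0|grep ee_;python3 -m handwheel '0 -20 0 .18;0 -20 0 .36;0 -20 0 .55;0 -20 -50 .55;0 -20 -80 .55'|grep ee_;python3 - <<'E'
from h import *
s=get_state();print(s['time'],s['qpos'].round(3),s['ee_pos']);lids('top16.png',50,(190,205,250,295));lids('top17.png')
E
```

```text
ee_pos: [543.2, 187.3, 145.4]
ee_pos: [542.1, 168.6, 64.0]
37.0 [ 0.299  0.427  1.861 -0.     0.859  0.425] [542.14842785 168.55404986  63.96254535]
[19, 9, 18, 18, 272] [520.3 438.2  50. ]
[52, 41, 6, 11, 64] [534.5 183.5  48. ]
```

```bash
python3 -m handwheel '1 0 -40 0;1 0 -70 0;1 0 -78 0;1 0 -78 0;1 0 -78 0'|grep -E 'ee_|wrist_f'
```

```text
ee_pos: [546.3, 169.6, -9.2]
wrist_force: [-0.9, 0.2, -0.6]
```

```bash
python3 -m handwheel '-1 0 -5 0;-1 0 -10 0;-1 0 -10 0;-1 0 -10 0'|grep -E 'ee_|wrist_f'; python3 -m handwheel '0 0 0 0;0 0 0 0;0 0 0 0;0 0 0 0;0 0 0 0' 1 60|grep -E 'ee_|force|width';python3 -m handwheel '0 0 30 0;0 0 80 0;0 0 130 0;0 0 130 0' |grep -E 'ee_|force|width'
python3 - <<'E'
from h import *
s=get_state();print(s['time'],s['qpos'].round(3),s['ee_pos'])
E
```

```text
ee_pos: [544.4, 169.3, -20.4]
wrist_force: [0.1, 1.2, 0.5]
ee_pos: [544.6, 169.4, -20.0]
wrist_force: [-1.5, 0.5, 5.9]
gripper_width: 0.525
grip_force: 61.1
ee_pos: [547.2, 170.2, 113.5]
wrist_force: [-0.1, 0.6, -0.8]
gripper_width: 0.525
grip_force: 61.4
39.35 [ 0.299  0.361  1.826 -0.     0.947  0.425] [547.20445066 170.18621323 113.52438195]
```

```bash
python3 -m handwheel '6 -20 0 .18;12 -40 0 .36;18 -50 0 .54;24 -60 0 .72;30 -63 0 .9'|grep -E 'ee_|force';python3 -m handwheel '1 -15 0 .18;2 -30 0 .36;4 -45 0 .54;4 -60 0 .72;4 -63 0 .9'|grep -E 'ee_|force|width';python3 -m handwheel '0 0 0 .18;0 0 0 .36;0 0 0 .4;0 0 0 .4'|grep -E 'ee_|ori';python3 -m handwheel '0 0 -30 0;0 0 -57 0;0 0 -57 0;0 0 -57 0;0 0 -57 0'|grep -E 'ee_|force|width|ori';python3 - <<'E'
from h import *
s=get_state();print(s['time'],s['ee_pos'],s['qpos'].round(3))
a,k=cap('wrist','w10.png')
E
```

```text
ee_pos: [573.6, 105.5, 108.1]
wrist_force: [-0.2, 0.8, 0.3]
grip_force: 61.4
ee_pos: [577.4, 42.4, 108.1]
wrist_force: [0.4, 0.6, -1.7]
gripper_width: 0.52
grip_force: 61.4
ee_pos: [577.6, 43.3, 108.3]
orientation: [-0.001, -0.249, 0.969, 0.0]
ee_pos: [579.3, 43.4, 53.7]
orientation: [0.001, -0.249, 0.969, -0.0]
wrist_force: [0.6, -0.1, -1.3]
gripper_width: 0.527
grip_force: 61.4
41.725 [579.27245713  43.393861    53.69862115] [ 0.072  0.455  1.843  0.     0.842 -2.002]
```

Run:
```python
from h import *
k=eyes.camera_info('wrist');g=cv2.imread('pics/w10.png',0);c=np.array([579.3,43.4])
out=[]
for a in range(90,300,6):
    r=np.radians(a); vals=[]
    for z in(92,98,104):
        p=[*(c+23*np.array([np.cos(r),np.sin(r)])),z];u,v=fproj(k,p).astype(int);vals.append(int(g[v,u]))
    out.append((a,vals))
print(out)
```

```text
[(90, [120, 128, 123]), (96, [99, 120, 128]), (102, [99, 96, 100]), (108, [98, 97, 98]), (114, [86, 99, 99]), (120, [87, 83, 90]), (126, [116, 105, 73]), (132, [87, 115, 97]), (138, [62, 100, 117]), (144, [50, 80, 117]), (150, [42, 70, 112]), (156, [73, 60, 113]), (162, [63, 70, 104]), (168, [58, 65, 109]), (174, [115, 101, 105]), (180, [107, 108, 105]), (186, [107, 105, 107]), (192, [111, 112, 106]), (198, [113, 112, 112]), (204, [117, 117, 118]), (210, [121, 121, 119]), (216, [128, 124, 124]), (222, [129, 129, 127]), (228, [126, 126, 127]), (234, [128, 124, 111]), (240, [133, 129, 132]), (246, [131, 127, 127]), (252, [134, 131, 141]), (258, [96, 104, 137]), (264, [83, 108, 163]), (270, [78, 113, 206]), (276, [82, 126, 211]), (282, [120, 198, 117]), (288, [176, 206, 96]), (294, [197, 114, 128])]
```

```bash
python3 -m handwheel '2 1 0 0;2 1 0 0;2 1 0 0;2 1 0 0;2 1 0 0'|grep ee_;python3 -m handwheel '0 0 0 0;0 0 0 0;0 0 0 0;0 0 0 0'|grep ee_
python3 -m handwheel '0 0 0 -.17;0 0 0 -.34;0 0 0 -.51;0 0 0 -.68;0 0 0 -.85'|grep ori
python3 -m handwheel '0 0 0 -.17;0 0 0 -.34;0 0 0 -.51;0 0 0 -.68;0 0 0 -.85'|grep ori
python3 -m handwheel '0 0 0 -.17;0 0 0 -.34;0 0 0 -.51;0 0 0 -.68;0 0 0 -.85'|grep ori
python3 -m handwheel '0 0 0 -.17;0 0 0 -.34;0 0 0 -.51;0 0 0 -.68;0 0 0 -.85'|grep ori
python3 -m handwheel '0 0 0 -.17;0 0 0 -.34;0 0 0 -.51;0 0 0 -.68;0 0 0 -.79'|grep ori
python3 -m handwheel '0 0 0 0;0 0 0 0;0 0 0 0;0 0 0 0;0 0 0 0'|grep ee_;python3 -m handwheel '0 0 0 0;0 0 0 0;0 0 0 0;0 0 0 0;0 0 0 0'|grep -E 'ee_|width'
python3 -m handwheel '0 0 0 .17;0 0 0 .34;0 0 0 .51;0 0 0 .68;0 0 0 .85'|grep ori
python3 -m handwheel '0 0 0 .17;0 0 0 .34;0 0 0 .51;0 0 0 .68;0 0 0 .85'|grep ori
python3 -m handwheel '0 0 0 .17;0 0 0 .34;0 0 0 .39;0 0 0 .39;0 0 0 .39'|grep ori
python3 -m handwheel '0 0 0 0;0 0 0 0;0 0 0 0;0 0 0 0;0 0 0 0'|grep ee_;python3 -m handwheel '0 0 0 0;0 0 0 0;0 0 0 0;0 0 0 0;0 0 0 0'|grep -E 'ee_|width'
python3 -m handwheel '0 0 40 0;0 0 80 0;-15 40 100 -.18;-30 90 100 -.36;-45 140 100 -.54'|grep ee_
python3 -m handwheel '-16 50 0 -.18;-32 100 0 -.36;-48 150 0 -.54;-64 200 0 -.72;-80 250 0 -.9'|grep ee_
python3 -m handwheel '0 2 0 -.1;0 3 0 -.1;0 3 0 -.1'|grep ee_
python3 - <<'E'
from h import *
s=get_state();print(s['time'],s['qpos'].round(3),s['ee_pos'])
E
```

```text
ee_pos: [580.4, 44.4, 52.6]
ee_pos: [580.4, 44.3, 52.6]
orientation: [0.0, 0.175, 0.985, -0.0]
orientation: [-0.0, 0.566, 0.825, -0.0]
orientation: [-0.0, 0.855, 0.518, -0.0]
orientation: [-0.0, 0.993, 0.119, -0.0]
orientation: [-0.0, 0.962, -0.271, 0.0]
ee_pos: [580.4, 44.3, 52.6]
ee_pos: [580.4, 44.3, 52.6]
gripper_width: 0.519
orientation: [0.0, 0.988, 0.155, -0.0]
orientation: [-0.0, 0.836, 0.548, 0.0]
orientation: [-0.0, 0.717, 0.697, 0.0]
ee_pos: [580.4, 44.3, 52.6]
ee_pos: [580.4, 44.3, 52.6]
gripper_width: 0.52
ee_pos: [535.1, 185.5, 153.2]
ee_pos: [454.7, 435.9, 152.6]
ee_pos: [455.5, 436.8, 152.5]
52.025 [ 0.762  0.404  1.659 -0.     1.078  2.326] [455.49748736 436.80227546 152.48408811]
```

```bash
python3 -m handwheel '0 1 -60 0;0 1 -120 0;0 1 -145 0;0 1 -158 0;0 1 -164 0'|grep -E 'ee_';python3 -m handwheel '0 0 0 0;0 0 -3 0;0 0 -6 0;0 0 -7 0;0 0 -7 0'|grep -E 'ee_|wrist_f'
```

```text
ee_pos: [455.9, 438.2, -11.4]
ee_pos: [455.5, 438.4, -18.0]
wrist_force: [-1.4, -1.8, 4.5]
```

Touching down; release, retreat, and look for tin 3 (already seen displaced).

```bash
python3 -m handwheel '0 0 0 0;0 0 0 0;0 0 0 0;0 0 0 0' 0.2|grep -E 'ee_|force|width';python3 -m handwheel '0 0 50 0;0 0 100 0;0 0 150 0;0 0 165 0;20 -40 165 .15'|grep -E 'ee_';python3 -m handwheel '20 -50 0 .18;40 -100 0 .36;60 -150 0 .54;70 -200 0 .72;85 -250 0 .9' 0|grep ee_;python3 -m handwheel '10 -20 0 .18;15 -45 0 .36;15 -45 0 .4;15 -45 0 .4'|grep ee_
python3 - <<'E'
from h import *
import pickle
s=get_state();print(s['time'],s['qpos'].round(3),s['ee_pos']);lids('top18.png');lids('top19.png',50,(190,205,250,295))
a,k=cap('wrist','w11.png');pickle.dump(k,open('w11.pkl','wb'))
u,v=fproj(k,[534.4,77.7,48]).astype(int);print(u,v)
v0=max(v-45,0);u0=max(u-60,0);cv2.imwrite('pics/m7.png',cv2.resize(a[v0:v0+90,u0:u0+120],None,fx=6.5,fy=6.5,interpolation=cv2.INTER_CUBIC)[:,:,::-1]);print(u0,v0)
E
```

```text
ee_pos: [455.4, 438.3, -18.5]
wrist_force: [-0.4, 0.4, 0.8]
gripper_width: 0.802
grip_force: 0.0
ee_pos: [475.5, 400.4, 148.0]
ee_pos: [559.9, 146.5, 145.6]
ee_pos: [574.9, 102.9, 145.7]
55.525 [0.175 0.343 1.769 0.    1.031 0.292] [574.86530044 102.91374602 145.68926924]
[88, 43, 19, 14, 198] [526.8  78.2  48. ]
[19, 9, 18, 19, 278] [520.3 438.2  50. ]
[19, 35, 19, 18, 270] [455.4 436.4  50. ]
234 224
174 179
```

View pics/m7.png

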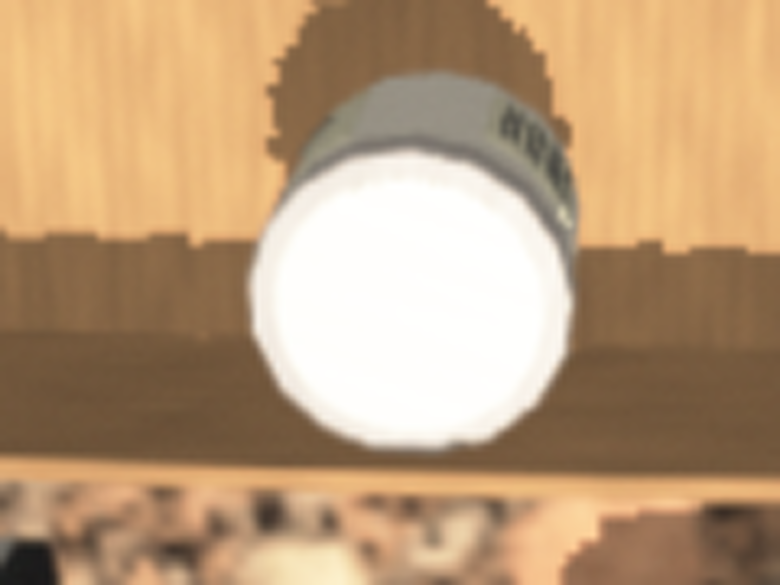

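Run:
```python
from h import *
import pickle
k=pickle.load(open('w11.pkl','rb'));Z=lambda x,y:(174+x/6.5,179+y/6.5)
c=on(k,*Z(412,297),48,True);print(c)
for p in((505,120),(545,155),(570,185)):print(az(k,Z(*p),c[:2]))
print(az(k,Z(330,130),c[:2]))
```

```text
[537.2  77.   48. ]
(array([551.,  95.,  26.]), np.float64(52.0))
(array([557.,  89.,  27.]), np.float64(32.0))
(array([559.,  83.,  23.]), np.float64(14.0))
(array([525.,  97.,  27.]), np.float64(121.0))
```

```bash
python3 -m handwheel '-39 -26 0 0;-39 -26 -50 0;-39 -26 -100 0;-39 -26 -130 0;-39 -26 -145 0'|grep -E 'ee_|wrist_f';python3 -m handwheel '0 0 -5 0;0 0 -8 0;0 0 -8 0;0 0 -8 0'|grep -E 'ee_|wrist_f'
```

```text
ee_pos: [535.4, 77.5, -0.0]
wrist_force: [0.6, 0.3, -0.4]
ee_pos: [537.0, 77.4, -5.6]
wrist_force: [0.7, 0.0, -0.3]
```

```bash
python3 -m handwheel '-1 0 -6 0;-1 0 -11 0;-1 0 -14 0;-1 0 -14 0;-1 0 -14 0'|grep -E 'ee_|wrist_f';python3 -m handwheel '0 0 0 0;0 0 0 0;0 0 0 0;0 0 0 0;0 0 0 0' 1 60|grep -E 'ee_|force|width';python3 -m handwheel '0 0 30 0;0 0 80 0;0 0 130 0;0 0 130 0' |grep -E 'ee_|force|width';python3 -m handwheel '9 -7 0 .18;18 -14 0 .36;27 -21 0 .54;36 -28 0 .72;45 -33 0 .9'|grep -E 'ee_';python3 -m handwheel '0 0 0 .18;0 0 0 .36;0 0 0 .54;0 0 0 .72;0 0 0 .9'|grep -E 'ee_|width';python3 -m handwheel '0 0 0 .18;0 0 0 .31;0 0 0 .31;0 0 0 .31'|grep -E 'ee_|ori'; python3 -m handwheel '0 0 -30 0;0 0 -57 0;0 0 -57 0;0 0 -57 0;0 0 -57 0'|grep -E 'ee_|force|width|ori';python3 - <<'E'
from h import *
s=get_state();print(s['time'],s['ee_pos'],s['qpos'].round(3))
a,k=cap('wrist','w12.png');g=cv2.cvtColor(a,cv2.COLOR_RGB2GRAY);c=s['ee_pos'][:2]
out=[]
for d in range(96,210,6):
    r=np.radians(d); vals=[]
    for z in(92,98,104):
        u,v=fproj(k,[*(c+23*np.array([np.cos(r),np.sin(r)])),z]).astype(int);vals.append(int(g[v,u]))
    out.append((d,vals))
print(out)
E
```

```text
ee_pos: [535.4, 77.3, -20.4]
wrist_force: [0.5, 0.7, 0.2]
ee_pos: [535.7, 77.4, -19.9]
wrist_force: [-1.4, -0.5, 4.9]
gripper_width: 0.525
grip_force: 60.9
ee_pos: [538.2, 77.7, 113.4]
wrist_force: [0.2, -0.5, -2.4]
gripper_width: 0.523
grip_force: 62.8
ee_pos: [579.6, 43.9, 108.0]
ee_pos: [579.3, 44.2, 108.0]
gripper_width: 0.523
ee_pos: [579.9, 44.3, 108.8]
orientation: [-0.001, -0.209, 0.978, 0.0]
ee_pos: [581.3, 44.4, 53.8]
orientation: [0.001, -0.21, 0.978, -0.0]
wrist_force: [-0.3, 0.6, -1.8]
gripper_width: 0.519
grip_force: 62.8
60.925 [581.31976418  44.39312583  53.77959741] [ 0.074  0.458  1.838 -0.     0.844 -1.92 ]
[(96, [99, 101, 102]), (102, [100, 101, 100]), (108, [84, 100, 100]), (114, [99, 83, 92]), (120, [118, 105, 80]), (126, [79, 90, 95]), (132, [49, 70, 114]), (138, [57, 66, 99]), (144, [50, 52, 102]), (150, [74, 70, 105]), (156, [53, 53, 95]), (162, [73, 88, 98]), (168, [78, 83, 100]), (174, [98, 96, 103]), (180, [109, 109, 110]), (186, [109, 108, 110]), (192, [113, 115, 112]), (198, [116, 115, 116]), (204, [118, 120, 121])]
```

```bash
python3 -m handwheel '0 0 0 .08;0 0 0 .08;0 0 0 .08;0 0 0 .08;0 0 0 .08'|grep ee_;python3 -m handwheel '0 0 0 0;0 0 0 0;0 0 0 0;0 0 0 0'|grep ee_
python3 -m handwheel '0 0 0 -.17;0 0 0 -.34;0 0 0 -.51;0 0 0 -.68;0 0 0 -.85'|grep ori
python3 -m handwheel '0 0 0 -.17;0 0 0 -.34;0 0 0 -.51;0 0 0 -.68;0 0 0 -.85'|grep ori
python3 -m handwheel '0 0 0 -.17;0 0 0 -.34;0 0 0 -.51;0 0 0 -.68;0 0 0 -.85'|grep ori
python3 -m handwheel '0 0 0 -.17;0 0 0 -.34;0 0 0 -.51;0 0 0 -.68;0 0 0 -.85'|grep ori
python3 -m handwheel '0 0 0 -.17;0 0 0 -.34;0 0 0 -.51;0 0 0 -.68;0 0 0 -.79'|grep ori
python3 -m handwheel '0 0 0 0;0 0 0 0;0 0 0 0;0 0 0 0;0 0 0 0'|grep ee_;python3 -m handwheel '0 0 0 0;0 0 0 0;0 0 0 0;0 0 0 0;0 0 0 0'|grep -E 'ee_|width'
python3 -m handwheel '0 0 0 .17;0 0 0 .34;0 0 0 .51;0 0 0 .68;0 0 0 .85'|grep ori
python3 -m handwheel '0 0 0 .17;0 0 0 .34;0 0 0 .51;0 0 0 .68;0 0 0 .85'|grep ori
python3 -m handwheel '0 0 0 .17;0 0 0 .34;0 0 0 .39;0 0 0 .39;0 0 0 .39'|grep ori
python3 -m handwheel '0 0 0 0;0 0 0 0;0 0 0 0;0 0 0 0;0 0 0 0'|grep ee_;python3 -m handwheel '0 0 0 0;0 0 0 0;0 0 0 0;0 0 0 0;0 0 0 0'|grep -E 'ee_|width'
python3 -m handwheel '0 0 40 0;0 0 80 0;-20 40 100 -.18;-40 85 100 -.36;-60 130 100 -.54'|grep ee_
python3 -m handwheel '-25 50 0 -.18;-50 100 0 -.36;-75 150 0 -.54;-100 200 0 -.72;-125 250 0 -.9'|grep ee_
python3 -m handwheel '-5 14 0 -.1;-5 14 0 -.1;-5 14 0 -.1'|grep ee_
python3 - <<'E'
from h import *
s=get_state();print(s['time'],s['qpos'].round(3),s['ee_pos']);lids('top20.png',50,(190,205,250,295))
E
```

```text
ee_pos: [580.4, 44.3, 52.6]
ee_pos: [580.4, 44.3, 52.6]
orientation: [-0.0, 0.175, 0.985, -0.0]
orientation: [-0.0, 0.566, 0.825, -0.0]
orientation: [-0.0, 0.855, 0.518, -0.0]
orientation: [0.0, 0.993, 0.119, 0.0]
orientation: [-0.0, 0.962, -0.271, 0.0]
ee_pos: [580.4, 44.3, 52.6]
ee_pos: [580.4, 44.3, 52.6]
gripper_width: 0.52
orientation: [-0.0, 0.988, 0.155, 0.0]
orientation: [0.0, 0.836, 0.548, 0.0]
orientation: [-0.0, 0.717, 0.697, -0.0]
ee_pos: [580.4, 44.3, 52.6]
ee_pos: [580.4, 44.3, 52.6]
gripper_width: 0.52
ee_pos: [520.0, 175.4, 153.1]
ee_pos: [395.7, 423.6, 152.7]
ee_pos: [391.9, 435.2, 152.4]
71.225 [ 0.835  0.337  1.76  -0.     1.044  2.381] [391.8932765  435.20065624 152.43691604]
[19, 9, 18, 18, 273] [520.3 438.2  50. ]
[25, 35, 13, 13, 123] [455.2 429.   50. ]
```

```bash
python3 -m handwheel '0 1 -60 0;0 1 -120 0;0 1 -145 0;0 1 -158 0;0 1 -164 0'|grep -E 'ee_';python3 -m handwheel '0 0 0 0;0 0 -3 0;0 0 -6 0;0 0 -7 0;0 0 -7 0'|grep -E 'ee_|wrist_f';python3 -m handwheel '0 0 0 0;0 0 0 0;0 0 0 0;0 0 0 0' 0.2|grep -E 'ee_|force|width';python3 -m handwheel '0 0 50 0;0 0 100 0;0 0 150 0;0 0 170 0;0 0 170 0'|grep -E 'ee_'; python3 -m handwheel '20 -50 0 0;40 -100 0 0;50 -150 0 0;60 -200 0 0;70 -250 0 0' 1|grep ee_
python3 - <<'E'
from h import *
s=get_state();print(s['time'],s['qpos'].round(3),s['ee_pos']);lids('top21.png',50,(190,205,250,295))
E
```

```text
ee_pos: [392.3, 436.8, -11.4]
ee_pos: [391.7, 437.2, -17.9]
wrist_force: [-1.7, -1.9, 4.2]
ee_pos: [391.7, 437.1, -18.4]
wrist_force: [0.2, 0.4, -0.4]
gripper_width: 0.8
grip_force: 0.0
ee_pos: [392.5, 438.0, 153.3]
ee_pos: [460.9, 185.1, 150.0]
74.275 [ 0.379  0.208  1.947 -0.     0.989  1.926] [460.92189207 185.12324592 149.96206597]
[19, 9, 18, 18, 273] [520.3 438.2  50. ]
[19, 35, 18, 18, 262] [455.4 437.6  50. ]
[19, 61, 18, 18, 269] [392.3 437.1  50. ]
```

All three tins stand in the tray: lids at x = 520, 455 and 392, each an 18×18 px round. Now I'll press the dot end of the rocker.

```bash
python3 -m handwheel '5 -60 0 0;10 -120 0 0;15 -180 0 0;22 -245 0 0;22 -245 0 0'|grep ee_;python3 -m handwheel '0 0 -60 0;0 0 -100 0;0 0 -105 0;0 0 -105 0'|grep -E 'ee_|wrist_f';python3 -m handwheel '0 0 -6 0;0 0 -11 0;0 0 -16 0;0 0 -21 0;0 0 -24 0'|grep -E 'ee_|wrist_f';python3 -m handwheel '0 0 40 0;0 0 100 0;0 0 145 0;-60 60 155 0;-60 110 155 0'|grep ee_;python3 - <<'E'
from h import *
import pickle;i,j=pickle.load(open('cams.pkl','rb'))
for n,(u0,v0,u1,v1) in(('top',(408,215,440,262)),('scene',(300,275,355,320))):
    im=eyes.capture(n);cv2.imwrite(f'pics/{n}30.png',im[:,:,::-1])
    g=im[v0:v1,u0:u1].min(2)>165; m,l,st,ce=cv2.connectedComponentsWithStats(g.astype(np.uint8)); print(n,[(int(st[q,4]),(ce[q]+[u0,v0]).round(1).tolist()) for q in range(1,m)])
a=cv2.imread('pics/top30.png');b=cv2.imread('pics/scene30.png')
cv2.imwrite('pics/m8.png',np.hstack([cv2.resize(a[140:300,180:450],(400,300)),cv2.resize(b[120:330,170:400],(400,300))]))
E
```

```text
ee_pos: [483.0, -61.4, 150.2]
ee_pos: [483.7, -57.3, 46.7]
wrist_force: [-0.4, 0.4, 0.2]
ee_pos: [485.7, -58.0, 23.2]
wrist_force: [6.6, 3.3, 10.3]
ee_pos: [423.0, 46.6, 177.8]
top []
scene [(5, [342.0, 275.0]), (18, [309.1, 283.4]), (2, [300.0, 288.5]), (18, [339.6, 294.2]), (13, [319.8, 299.5])]
```

View pics/m8.png

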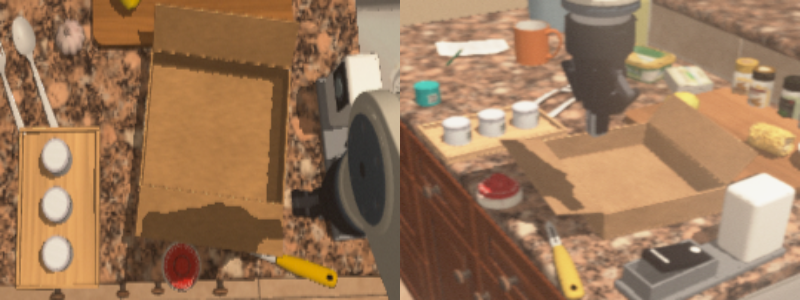

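The scene dot (339.6,294.2) and bar (319.8,299.5) are exactly at their starting "off" pixels. Three tins stand upright in the tray, the carton is empty, the bystanders are in place and the arm is clear. I'm handing the job in.

```bash
python3 -m handwheel '0 0 0 0;0 0 0 0;0 0 0 0;0 0 0 0'|grep -E 'time|wrist_f'; python3 -c "
from rig import workorder
print(workorder.sign_off())"
```

```text
time: 77.3
wrist_force: [0.4, 1.0, -0.7]
the job is handed in; nothing more can be done
None
```

The job is handed in after 77.3 s of the 210 s allowed; sign-off returned no verdict. All three tins were shown label, second side, third side (I reached the second by turning 240° clockwise, to stay within the last joint's range) and stand upright in the tray. The rocker is off, and the garlic, timer and peeler look untouched.

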